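# Pack three plywood templates into their tray

### The job

Pack the three plywood templates flat into the wooden tray, grips up, so that together they fill it and each lies fully down on the tray's floor; the corner template's flap laps over the block template, so the block template has to go in before it. The hook template is stowed under the low riser with only its tail sticking out: draw it out by the tail until its grip is well clear of the riser, lay it on the bench and let go, then take it again by its grip to put it in the tray. Leave the other things on the bench where they are.

Things in the scene. Friction and masses are not known exactly. Their poses are not given: they have to be found in the camera images.
- tray_in (a point): Centre of the inner floor of the dark wooden tray, fixed to the bench. Inside 202 mm along its x, 152 mm along its y; walls 8 mm thick, rim 22 mm and inner floor 8 mm above the bench. z up; a half turn changes nothing. The templates are cut on a 50 mm grid (4 x 3 squares fill the tray), each edge 3 mm inside its grid line, which leaves gaps of 4 to 6 mm.
- riser_edge (a point): Middle of the top front edge of a low wooden riser, fixed to the bench. Its board is 214 mm wide (y), 200 mm deep (x 0 to 200 from here), top 72 mm and underside 62 mm above the bench, on 12 mm side panels, open in front (-x). Two bins stand on it from 105 mm behind the edge. The hook template is drawn out towards its -x.
- hook_plate_grip (a point): Hook template: L-shaped 12 mm plywood, 0.13 kg, flat on the bench. Point: centre of its wooden grip, 34 mm above the underside; grip 60 mm along x, 20 mm along y, from 12 to 56 mm up. Plate in this frame (mm): leg x -93..51, y -11..33 and foot x 7..51, y -61..-11. x runs from tail to foot. Starts with the grip under the riser, 50 to 60 mm of tail in front.
- hook_tail (a point): Where to take the hook template's tail: middle of the leg (44 mm wide along y), 17 mm from its end, half-way up the 12 mm plate. Same axes as hook_plate_grip. It slides freely on the bench.
- block_plate_grip (a point): Block template: 12 mm plywood, 0.15 kg, flat on the bench. Point: centre of its wooden grip, 34 mm above the underside; grip 60 mm along x, 20 mm along y, from 12 to 56 mm up. Plate in this frame (mm): square x -59..35, y -33..61 and tongue x 35..85, y -33..11. May lie in either of two places, with the corner template in the other.
- corner_plate_grip (a point): Corner template: V-shaped 14 mm plywood, 0.13 kg, flat on the bench. Point: centre of its wooden grip, 42 mm above the underside; grip 50 mm along y, 20 mm along x, from 20 to 64 mm up. Plate in this frame (mm): arms x -43..51, y -43..1 and x -43..1, y 1..51; on it a 6 mm flap (14 to 20 mm up), x -25..33, y -25..33, that juts over the notch.
- hammer: Bystander: claw hammer lying on the bench, left side.
- screwdriver: Bystander: screwdriver lying on the bench between the robot and the tray.
- wrench: Bystander: steel wrench lying beyond the tray.
- tape_roll: Bystander: grey roll 90 mm across, 48 mm high, between the robot and the tray.
- jar: Bystander: clear jar with a red cap, 68 mm across, 75 mm tall, on the right.
- offcut: Bystander: wood offcut 120 x 45 x 20 mm beyond the tray.
There are look-alikes about, which are no part of the job. Leave any blue or pink look-alike of the part that bears block_plate_grip alone. What is shaped like the part that bears corner_plate_grip but purple is not meant.

How it is judged (in metres and radians):
On the way:
1. the hook template, drawn out so that its grip is clear of the riser's front edge, lies flat on the bench and is let go (x of hook_plate_grip in the frame of riser_edge below -0.03 m and height (world z) of hook_plate_grip below 0.038 m and angle between hook_plate_grip's own z axis and vertical below 0.05 rad and contact force between the fingers and hook_plate below 0.1 N and linear speed of hook_plate below 0.02 m/s), for 0.2 s.
At the end, for the whole second after the job is handed in: All three templates lie in the tray, grips up, level to 2 degrees, at rest, and each within 3 mm of lying on the tray's floor, released (z of each of hook_plate_grip, block_plate_grip in the frame of tray_in below 0.037 m and angle between each of hook_plate_grip, block_plate_grip, corner_plate_grip's own z axis and vertical below 0.035 rad and x of hook_plate_grip in the frame of tray_in between -0.1 and 0.1 m and y of hook_plate_grip in the frame of tray_in between -0.075 and 0.075 m and linear speed of each of hook_plate, block_plate, corner_plate below 0.02 m/s and x of block_plate_grip in the frame of tray_in between -0.1 and 0.1 m and y of block_plate_grip in the frame of tray_in between -0.075 and 0.075 m and z of corner_plate_grip in the frame of tray_in below 0.045 m and x of corner_plate_grip in the frame of tray_in between -0.1 and 0.1 m and y of corner_plate_grip in the frame of tray_in between -0.075 and 0.075 m); the robot touches nothing.
It fails at once if one of the other things on the bench is pushed more than 30 mm (distance of any of hammer, screwdriver, wrench, tape_roll, jar, offcut from where it was at the start of the episode above 0.03 m).
It also fails if it takes over 72 s, if anything falls off the work surface, if the arm or the gripper's body presses on something with over 40 N, if the wrist force passes 120 N, or if a joint passes its speed limit or range.

### The arm

A 6-joint arm with a two-finger parallel gripper is mounted at the origin on the work surface. World frame = base frame: x ahead of the robot, y to its left, z up, the work surface at z = 0. Lengths are in m, angles in degrees, forces in N, time in s.
With the tool pointing down it reaches from about 0.4 to 0.925 m from the base axis. Payload 12.5 kg.
Tool frame: the origin (TCP) lies at the very end of the fingers, on their centre line; the grasp point (between the pads) lies 19 mm behind it; y points along the fingers, z is the direction in which the jaws open and shut, and the axes are right-handed (so a half turn about y gives the same grasp; the last joint's range is limited). The gripper opens to 95 mm and grips with 3 to 60 N. Pads are 20 mm wide; open, the fingers measure 119 mm over their backs; the gripper's body (75 mm by 180 mm) begins 59 mm behind the grasp point.
Start: joints at [-74.519, 28.126, 89.318, -0, 62.55, -6.05], TCP at [0.229, -0.581, 0.185] pointing down, gripper open.
Joint ranges: [-177.58, 177.58], [-47.91, 125.51], [2.72, 160], [-65.01, 245.01], [3.68, 167.84], [-153.87, 153.87]. Speed limits (degrees/s): [127.2, 127.2, 159.86, 180, 180, 180].

### API

Orientations are given as a 3x3 rotation matrix whose columns are the frame's x, y, z axes.
In Python, from cell import telemetry, get_image, get_calibration, job, models gives the robot as it stands.
- The arm moves only by the tool arm_command, never from a script. Its argument "motion" is a list of rows, each an object with "xyz": the shift along the world's x, y, z in mm, a list of three; "roll": the turn about the world's z in rad; "gripper": the opening in per cent of the stroke, from 0 (shut) to 100 (fully open). In form: [{"xyz": [tx, ty, tz], "roll": roll, "gripper": gripper}, ...]. A call has 1 to 20 rows; each row is the pose to reach, as a shift and turn from the pose commanded when the call began; what a row does not reach only later rows make up. A row lasts 1/8 s, in which the tool goes at most 62.5 mm and 10.7 degrees, less where a joint would pass 70% of its speed; a pose out of reach is approached as far as the arm can. A call with a gripper value outside its range is refused whole. The fingers move at their own pace and stop on an object; "squeeze" is the grip in N (left out, the last holds). Time passes only in rows, so rows that repeat a pose let the fingers close. It gives the time, the measured TCP pose, the force and the opening at its end, in the units of the state.
- telemetry.observe(): the state, without advancing time (a new reading comes with each control period).
- get_image(name): name is "scene" or "side" or "wrist"; returns the picture (400x640x3 uint8, red, green, blue); there is no depth.
- get_calibration(name): a dict with "vertical_fov" (degrees; the focal length in pixels is half the picture's height over the tangent of half this angle, whatever the lens; pixels are square), "cx", "cy" (the principal point, pixels), "extrinsics" (4x4, takes a point from world to camera coordinates). Camera axes: x right, y down, z forward; pixel columns grow to the right and rows downward; lengths in m; the calibration is good to about 2 mm. A picture is of the moment at which its call begins: read the wrist's pose just before it. get_calibration takes no time and is no camera call; for the wrist camera it gives the pose at the moment of the call.
- job.sign_off(): hands the job in, once; it reports no verdict.
Trained networks look in the newest picture that a camera, given by its name, has taken for a name from the list of things; names that differ only in an ending like _2 or _b are one class to them, and where a whole thing is asked for, a point or a joint stands for the part that bears it (a point fixed in the world has none). Each returns a list of dicts, best first, with "p" (0 to 1); they miss things now and then, are a little off and sometimes report something else, mostly with a low value. They report only what shows in the picture. A call takes as long as a camera call. They do not tell look-alikes from the thing itself.
- models.regions_of(label, camera): "region" (400x640 bool, what is visible of it) and "box" ([left, top, right, bottom] in pixels, round what is visible of it).
The state is a dict: "t": time; "joints": joint angles; "qd": joint speeds; "effort": joint torques, N m; "ee_pos": TCP position; "eef_rot": TCP orientation; "ft_force": force on the tool from outside, world axes, zero at the start; "torque": the same for the moment, N m; "gripper_width": opening from 0.0 (shut) to 1.0 (fully open).
Only numpy, scipy, OpenCV 4.12 (cv2) and the standard library are available. Lean on these libraries where they do the work, as an engineer would, in place of code of your own. Each camera call takes 0.05 s, during which the arm holds its last target.

## Working session

There is one attempt and no reset: what is moved stays moved. The work goes in short steps, Python scripts to look and compute and a tool call to move; the robot and the scene stay as the last step left them, time stands still between calls to the robot, and variables do not carry over. Pictures are saved under pics/ and viewed, and the job is handed in when it is done.

Besides the shell and the picture viewer there is one more tool, called after "Emit:" by a JSON object that holds its "method" and its "body". arm_command: Moves the arm, as the interface text tells. Its arguments: {"type":"object","properties":{"motion":{"type":"array"},"squeeze":{"type":"number"}},"required":["motion"]}

```bash
mkdir -p pics
cat > h.py <<'E'
import numpy as np, cv2
from cell import telemetry, get_image, get_calibration, job, models
def save(img,name): cv2.imwrite('pics/'+name, cv2.cvtColor(img,cv2.COLOR_RGB2BGR))
def cal(n):
    c=get_calibration(n); f=200/np.tan(np.radians(c['vertical_fov'])/2)
    return f,c['cx'],c['cy'],np.array(c['extrinsics'])
def ray(c,uv,z):
    f,cx,cy,E=c; R=E[:3,:3]; t=E[:3,3]; o=-R.T@t
    d=R.T@np.array([(uv[0]-cx)/f,(uv[1]-cy)/f,1.0]); return o+d*(z-o[2])/d[2]
def proj(c,P):
    f,cx,cy,E=c; q=(E[:3,:3]@np.asarray(P,float).T).T+E[:3,3]
    return np.c_[f*q[:,0]/q[:,2]+cx, f*q[:,1]/q[:,2]+cy]
E
python3 - <<'E'
from h import *
for n in ['scene','side','wrist']:
    im=get_image(n); save(im,n+'0.png'); c=get_calibration(n); print(n,{k:(np.round(v,3).tolist() if k=='extrinsics' else v) for k,v in c.items()})
s=telemetry.observe(); print(s)
E
```

```text
scene {'vertical_fov': 48.226939692110065, 'cx': 316.7462760210198, 'cy': 201.4489866304805, 'extrinsics': [[0.311, 0.95, -0.015, -0.165], [0.779, -0.264, -0.569, -0.329], [-0.544, 0.165, -0.822, 1.577], [0.0, 0.0, 0.0, 1.0]]}
side {'vertical_fov': 42.39355521503018, 'cx': 326.86722998954826, 'cy': 192.93962423096417, 'extrinsics': [[-0.941, -0.337, 0.008, 0.461], [-0.251, 0.685, -0.683, 0.182], [0.225, -0.646, -0.73, 1.742], [0.0, 0.0, 0.0, 1.0]]}
wrist {'vertical_fov': 65.14231403221626, 'cx': 318.8559154943462, 'cy': 198.98221533840828, 'extrinsics': [[0.368, -0.93, -0.002, -0.625], [-0.891, -0.353, 0.285, -0.032], [-0.266, -0.103, -0.959, 0.393], [0.0, 0.0, 0.0, 1.0]]}
{'t': 0.15, 'joints': array([-7.45178391e+01,  2.81553376e+01,  8.93413597e+01,  6.60803631e-04,
        6.25490763e+01, -6.05066170e+00]), 'qd': array([-0.05812081, -0.10906103, -0.12234766,  0.0515831 , -0.03136683,
        0.12616112]), 'effort': array([-1.95235998e-04, -6.12896419e+01, -2.58277702e+01,  6.92193559e-02,
        4.73370356e-02, -8.06934509e-05]), 'ee_pos': array([ 0.22936631, -0.58118423,  0.18440998]), 'eef_rot': array([[-9.30209423e-01, -2.03393888e-04,  3.67029137e-01],
       [-3.67029182e-01,  7.72643195e-04, -9.30209107e-01],
       [-9.43837187e-05, -9.99999681e-01, -7.93371473e-04]]), 'ft_force': array([-0.45348622,  0.09141551, -0.35518433]), 'torque': array([ 0.02495778, -0.05616121, -0.02103723]), 'gripper_width': 0.9968320633112391}
```

View pics/scene0.png

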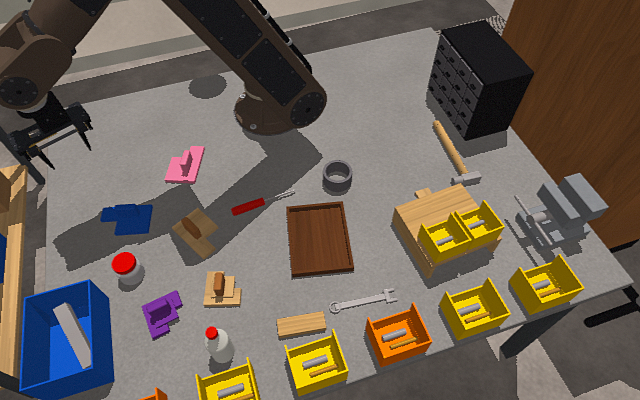

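View pics/side0.png

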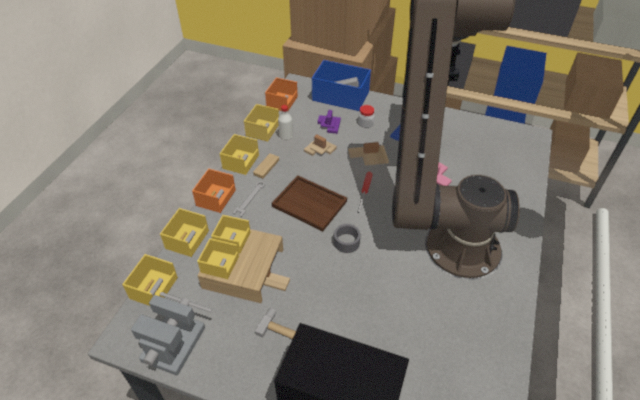

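View pics/wrist0.png

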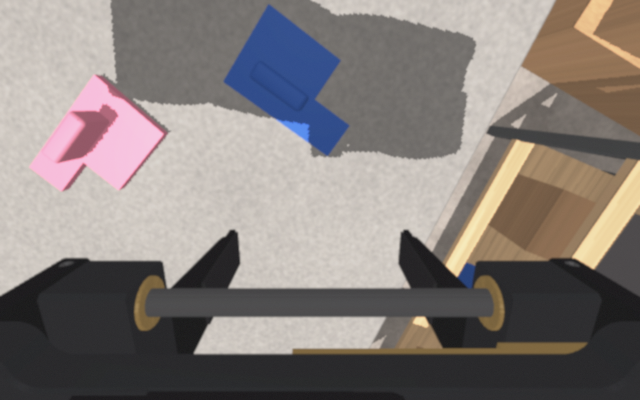

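Run:
```python
from h import *
im=get_image('scene'); save(cv2.resize(im[180:320,140:260],None,fx=6,fy=4*1.5,interpolation=cv2.INTER_CUBIC)[:, :],'z1.png')
save(cv2.resize(im[170:290,270:510],None,fx=3.3,fy=3.3,interpolation=cv2.INTER_CUBIC),'z2.png')
c=cal('scene'); 
for l in ['hook_tail','hook_plate_grip','block_plate_grip','corner_plate_grip','tray_in','riser_edge','tape_roll','jar','offcut','screwdriver','wrench','hammer']:
    try:
        for r in models.regions_of(l,'scene')[:5]:
            b=r['box']; m=cv2.moments(r['region'].astype(np.uint8)); u=(m['m10']/m['m00'],m['m01']/m['m00'])
            print(l,round(r['p'],2),np.round(b),np.round(ray(c,u,0.01),3))
    except Exception as e: print(l,e)
```

```text
hook_tail 0.53 [415. 184. 431. 199.] [0.511 0.341 0.01 ]
hook_plate_grip 0.59 [416. 189. 431. 197.] [0.511 0.342 0.01 ]
block_plate_grip 0.68 [167. 146. 201. 183.] [ 0.175 -0.325  0.01 ]
block_plate_grip 0.59 [100. 203. 153. 232.] [ 0.319 -0.512  0.01 ]
block_plate_grip 0.55 [174. 212. 218. 260.] [ 0.431 -0.328  0.01 ]
block_plate_grip 0.23 [231. 195. 288. 217.] [ 0.389 -0.159  0.01 ]
corner_plate_grip 0.9 [204. 269. 242. 307.] [ 0.629 -0.298  0.01 ]
corner_plate_grip 0.57 [143. 291. 182. 339.] [ 0.643 -0.455  0.01 ]
tray_in 0.71 [285. 201. 352. 277.] [ 0.565 -0.006  0.01 ]
riser_edge 0.59 [395. 185. 501. 277.] [0.642 0.351 0.01 ]
tape_roll 0.77 [323. 162. 348. 192.] [0.366 0.121 0.01 ]
jar 0.86 [108. 247. 145. 284.] [ 0.485 -0.529  0.01 ]
offcut 0.62 [276. 311. 327. 340.] [ 0.784 -0.125  0.01 ]
screwdriver 0.62 [230. 195. 288. 217.] [ 0.39 -0.17  0.01]
wrench 0.83 [332. 286. 399. 310.] [0.775 0.048 0.01 ]
hammer 0.67 [434. 122. 483. 186.] [0.425 0.5   0.01 ]
```

View pics/z1.png

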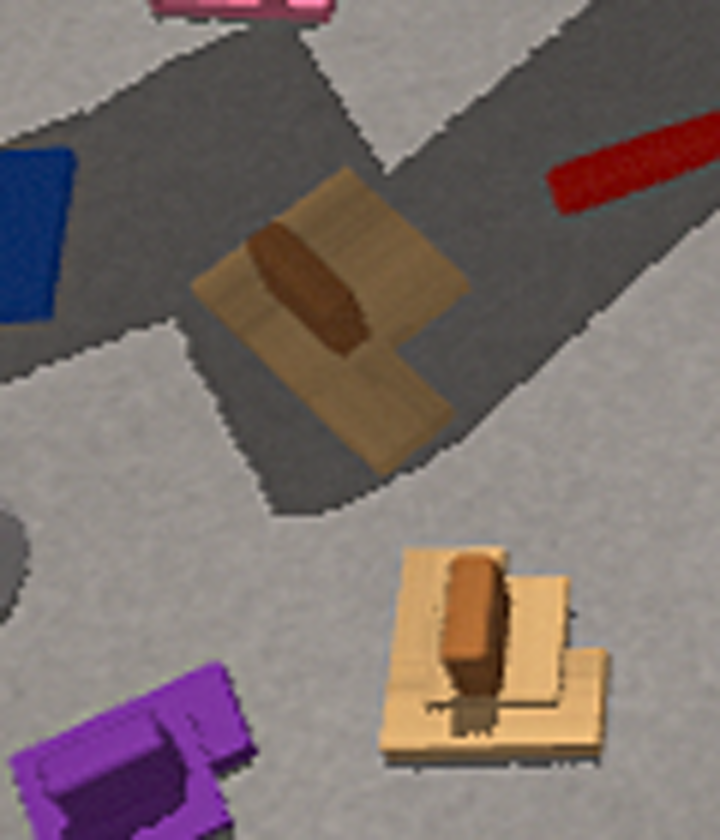

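View pics/z2.png

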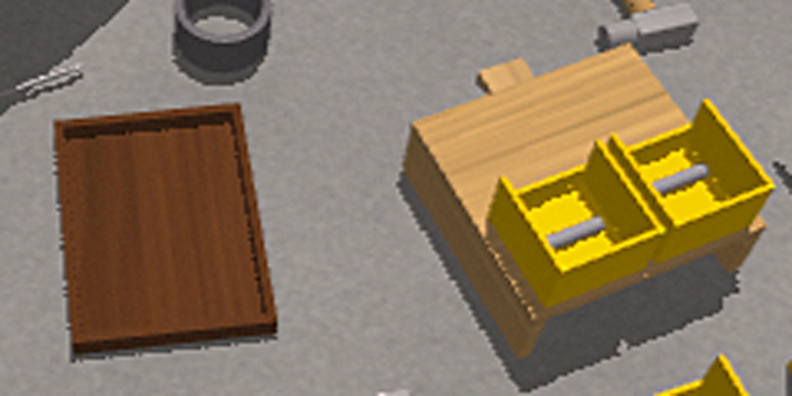

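Run:
```python
from h import *
s=telemetry.observe(); f,cx,cy,E=cal('wrist'); R=E[:3,:3]; o=-R.T@E[:3,3]
T=s['eef_rot']; print(f,o, 'cam in tool',T.T@(o-s['ee_pos']),'\nfwd in tool',T.T@R[2], 'right in tool',T.T@R[0])
# tiling
import itertools
def rots(cs): 
    out=[]
    for k in range(4):
        out.append([tuple(c) for c in cs]); cs=[(-y,x) for x,y in cs]
    return out
blk=[(0,0),(1,0),(0,1),(1,1),(2,0)]; cor=[(0,0),(1,0),(0,1),(1,1)]; hk=[(0,1),(1,1),(2,1),(2,0)]
full={(i,j) for i in range(4) for j in range(3)}
def pl(cs):
    for k,r in enumerate(rots(cs)):
        for dx in range(-4,8):
            for dy in range(-4,8):
                yield k,[(x+dx,y+dy) for x,y in r]
B=[(k,p) for k,p in pl(blk) if set(p)<=full];H=[(k,p) for k,p in pl(hk) if set(p)<=full]
C=[(k,p) for k,p in pl(cor) if set(p)<=full]
for (a,b) in B:
  for c,d in C:
    if set(d[:3])&set(b): continue
    for e,g in H:
      if set(b)|set(d[:3])|set(g)==full: print('B',a,b,'C',c,d,'H',e,g,'notch in B',d[3] in b)
```

```text
313.07840553618405 [ 0.30536231 -0.55214082  0.38460198] cam in tool [-0.08138545 -0.19973895  0.00068005] 
fwd in tool [ 0.28493453  0.95854641 -0.00104585] right in tool [-0.00103976  0.00140015  0.99999848]
B 0 [(1, 0), (2, 0), (1, 1), (2, 1), (3, 0)] C 2 [(3, 2), (2, 2), (3, 1), (2, 1)] H 1 [(0, 0), (0, 1), (0, 2), (1, 2)] notch in B True
B 2 [(2, 2), (1, 2), (2, 1), (1, 1), (0, 2)] C 0 [(0, 0), (1, 0), (0, 1), (1, 1)] H 3 [(3, 2), (3, 1), (3, 0), (2, 0)] notch in B True
```

Emit:
{"method": "arm_command", "body": {"motion": [{"xyz": [10, 10, 40], "roll": 0, "gripper": 100}, {"xyz": [80, 60, 100], "roll": 0, "gripper": 100}, {"xyz": [370, 300, 165], "roll": 0, "gripper": 60}, {"xyz": [370, 300, 165], "roll": 0, "gripper": 60}, {"xyz": [370, 300, 165], "roll": 0, "gripper": 60}, {"xyz": [370, 300, 165], "roll": 0, "gripper": 60}, {"xyz": [370, 300, 165], "roll": 0, "gripper": 60}, {"xyz": [370, 300, 165], "roll": 0, "gripper": 60}, {"xyz": [370, 300, 165], "roll": 0, "gripper": 60}, {"xyz": [370, 300, 165], "roll": 0, "gripper": 60}, {"xyz": [370, 300, 165], "roll": 0, "gripper": 60}, {"xyz": [370, 300, 165], "roll": 0, "gripper": 60}]}}

```text
t: 2.3
ee_pos: [0.5986, -0.2823, 0.3497]
eef_rot: [[-0.931, -0.0, 0.366], [-0.366, 0.0, -0.931], [0.0, -1.0, -0.0]]
ft_force: [-0.3, -0.2, 0.3]
gripper_width: 0.6
```

```bash
cat >> h.py <<'E'
def snap(cam,name):
    c=cal(cam); s=telemetry.observe(); im=get_image(cam); save(im,name+'.png'); 
    np.savez('pics/'+name+'.npz',f=c[0],cx=c[1],cy=c[2],E=c[3],im=im); print(round(s['t'],2),s['ee_pos'].round(4),s['ft_force'].round(1),round(s['gripper_width'],3),'jawyaw',np.degrees(np.arctan2(s['eef_rot'][1,2],s['eef_rot'][0,2])).round(2),'q',s['joints'].round(0))
def load(name):
    d=np.load('pics/'+name+'.npz'); return (float(d['f']),float(d['cx']),float(d['cy']),d['E']),d['im']
E
python3 -c "
from h import *
snap('wrist','w1')"
```

```text
2.3 [ 0.5986 -0.2823  0.3497] [-0.3 -0.2  0.3] 0.6 jawyaw -68.55 q [-31.  25.  69.  -0.  86.  38.]
```

View pics/w1.png

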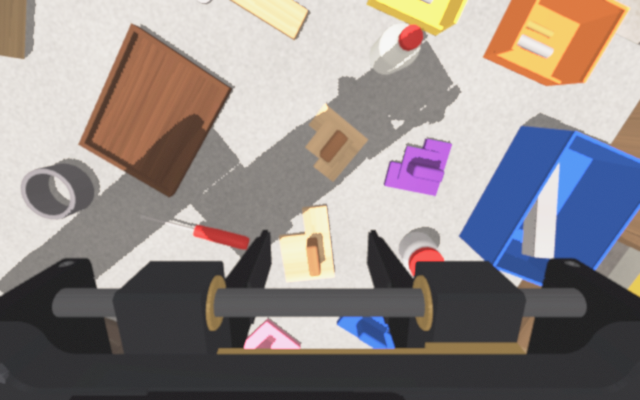

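```bash
cat >> h.py <<'E'
from scipy.optimize import minimize
def rect(a,b,c,d): return [(a,c),(b,c),(b,d),(a,d)]
def poly3(p,z): return [(x/1000,y/1000,z/1000) for x,y in p]
BLK=[(-59,-33),(85,-33),(85,11),(35,11),(35,61),(-59,61)]
COR=[(-43,-43),(51,-43),(51,1),(1,1),(1,51),(-43,51)]
HOK=[(-93,-11),(7,-11),(7,-61),(51,-61),(51,33),(-93,33)]
# models: list of closed polygons, z from underside
MOD={'block':[poly3(BLK,12),poly3(rect(-30,30,-10,10),56)],
 'corner':[poly3(COR,14),poly3(rect(-10,10,-25,25),64)],
 'hook':[poly3(HOK,12),poly3(rect(-30,30,-10,10),56)],
 'tray':[poly3(rect(-109,109,-84,84),22),poly3(rect(-101,101,-76,76),22)]}
def place(P,pose,z0=0):
    x,y,a=pose; c,s=np.cos(a),np.sin(a); P=np.asarray(P,float)
    return np.c_[x+c*P[:,0]-s*P[:,1], y+s*P[:,0]+c*P[:,1], P[:,2]+z0]
def fit(name,img,polys,pose0,z0=0,lock=(),trim=0.0,blurs=(4,2,1),span=None):
    c,im=load(img); g0=im.astype(np.float32)
    pose=np.array(pose0,float)
    for b in blurs:
        g=cv2.GaussianBlur(g0,(0,0),b); gx=cv2.Sobel(g,cv2.CV_32F,1,0)/8; gy=cv2.Sobel(g,cv2.CV_32F,0,1)/8
        def cost(p):
            pp=[p[0],p[1],p[2]*10]; pp=[p[0],p[1],p[2]]
            tot=0;n=0
            for q in polys:
                uv=proj(c,place(q,pp,z0)); k=len(uv)
                for i in range(k):
                    a,bb=uv[i],uv[(i+1)%k]; L=np.linalg.norm(bb-a); m=max(int(L*2),4)
                    t=(np.arange(m)+.5)/m; P=(a+(bb-a)*t[:,None]).astype(np.float32); nn=np.array([-(bb-a)[1],(bb-a)[0]])/L
                    vx=cv2.remap(gx,P[None,:,0],P[None,:,1],cv2.INTER_LINEAR)[0]; vy=cv2.remap(gy,P[None,:,0],P[None,:,1],cv2.INTER_LINEAR)[0]
                    v=np.abs(vx*nn[0]+vy*nn[1]).max(1)
                    tot+=np.minimum(v,25).sum(); n+=m
            return -tot/n
        best=None
        for st in [(.004,.004,.03),(-.004,.004,-.03),(.004,-.004,-.03)]:
            st=np.array(st)*b/2
            sim=np.array([pose,pose+[st[0],0,0],pose+[0,st[1],0],pose+[0,0,st[2]]])
            r=minimize(cost,pose,method='Nelder-Mead',options=dict(initial_simplex=sim,xatol=1e-5,fatol=1e-4))
            if best is None or r.fun<best.fun: best=r
        pose=best.x
    print(name,img,'x %.4f y %.4f yaw %.2f deg score %.2f'%(pose[0],pose[1],np.degrees(pose[2]),-best.fun)); return pose
def overlay(img,items,out,crop=None,scale=3):
    c,im=load(img); S=8
    x0,y0,x1,y1=crop or (0,0,640,400)
    o=cv2.resize(im[y0:y1,x0:x1],None,fx=scale,fy=scale,interpolation=cv2.INTER_CUBIC)
    for polys,pose,z0 in items:
        for q in polys:
            uv=((proj(c,place(q,pose,z0))-[x0,y0]+.5)*scale-.5)
            cv2.polylines(o,[np.round(uv*S).astype(np.int32)],True,(0,255,0),1,cv2.LINE_AA,3)
    save(o,out)
E
python3 - <<'E'
from h import *
c,im=load('w1')
for n,u in dict(blk=(305,245),cor=(335,145),tray=(157,110)).items(): print(n,ray(c,u,.012))
# tray corners rim approx
for u in [(137,25),(232,88),(172,195),(80,142)]: print(ray(c,u,.022))
for u in [(327,206),(335,277),(285,280),(280,237),(309,232),(306,208)]: print('b',ray(c,u,.012))
for u in [(326,106),(369,140),(333,180),(305,165)]: print('c',ray(c,u,.014))
E
```

```text
blk [ 0.43233999 -0.3199047   0.012     ]
cor [ 0.62489446 -0.30145797  0.012     ]
tray [ 0.57006842 -0.00599836  0.012     ]
[0.68243789 0.04582496 0.022     ]
[ 0.64893712 -0.11393702  0.022     ]
[ 0.44060174 -0.06794286  0.022     ]
[0.47425268 0.09727944 0.022     ]
b [ 0.51864647 -0.32956379  0.012     ]
b [ 0.3905148  -0.39785756  0.012     ]
b [ 0.3487802  -0.31011058  0.012     ]
b [ 0.43043667 -0.27092702  0.012     ]
b [ 0.459581   -0.31747352  0.012     ]
b [ 0.50119574 -0.2956936   0.012     ]
c [ 0.67835549 -0.26341496  0.014     ]
c [ 0.65390366 -0.35151418  0.014     ]
c [ 0.56748633 -0.3211766   0.014     ]
c [ 0.57431829 -0.26609144  0.014     ]
```

Run:
```python
from h import *
d=np.radians
t=fit('tray','w1',MOD['tray'],(.561,-.010,d(-13.9)))
b=fit('block','w1',MOD['block'][:1],(.427,-.341,d(28)))
k=fit('corner','w1',MOD['corner'][:1],(.624,-.2986,d(74.5)))
np.savez('poses1.npz',t=t,b=b,k=k)
overlay('w1',[(MOD['tray'],t,0),(MOD['block'],b,0),(MOD['corner'],k,0)],'ov1.png',(60,0,380,300),2.4)
```

```text
tray w1 x 0.5600 y -0.0052 yaw -11.47 deg score 13.48
block w1 x 0.3993 y -0.3291 yaw 16.87 deg score 12.53
corner w1 x 0.6259 y -0.2954 yaw 72.78 deg score 10.05
```

View pics/ov1.png

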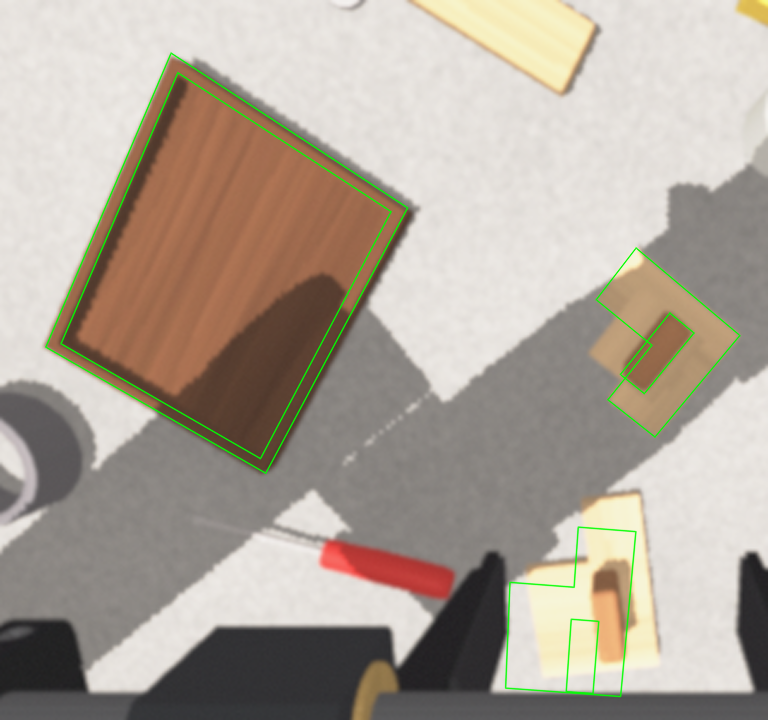

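Run:
```python
from h import *
d=np.radians
b=fit('block','w1',MOD['block'][:1],(.427,-.341,d(28)),blurs=(1.5,1))
b2=fit('block','w1',MOD['block'],(.427,-.341,d(28)),blurs=(1.5,1))
overlay('w1',[(MOD['block'],b2,0)],'ov2.png',(240,180,400,300),4)
```

```text
block w1 x 0.4269 y -0.3382 yaw 28.18 deg score 11.51
block w1 x 0.4274 y -0.3383 yaw 28.54 deg score 13.15
```

View pics/ov2.png

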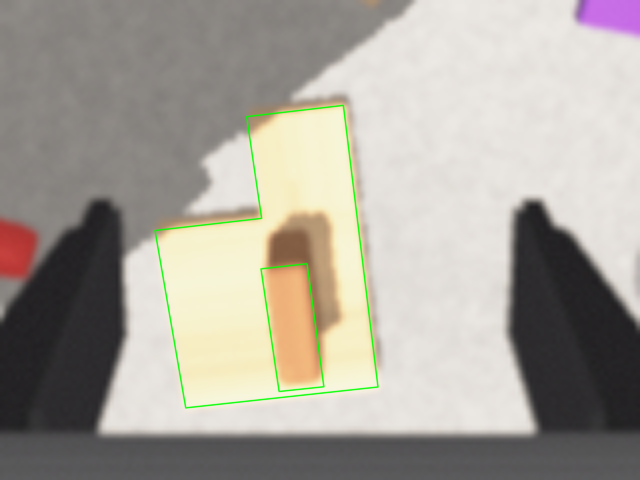

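Run:
```python
from h import *
c=cal('scene')
a=ray(c,(395.2,207.9),.072); b=ray(c,(460.9,183.6),.072); print(a,b,np.linalg.norm(a-b),'riser x dir',np.degrees(np.arctan2(*( (b-a)[1::-1])))-90)
for u in [(414.5,193.5),(426,188),(432,194)]: print(ray(c,u,.012))
```

```text
[0.57177844 0.21738979 0.072     ] [0.55491411 0.43019368 0.072     ] 0.2134710791678742 riser x dir 4.531118076701063
[0.50802558 0.31691221 0.012     ]
[0.50050452 0.35856805 0.012     ]
[0.52652095 0.36565484 0.012     ]
```

Emit:
{"method": "arm_command", "body": {"motion": [{"xyz": [-25, 300, 0], "roll": -0.12, "gripper": 75}, {"xyz": [-25, 300, 0], "roll": -0.12, "gripper": 75}, {"xyz": [-25, 300, 0], "roll": -0.12, "gripper": 75}, {"xyz": [-25, 300, 0], "roll": -0.12, "gripper": 75}, {"xyz": [-49, 602, -50], "roll": -0.24, "gripper": 75}, {"xyz": [-49, 602, -50], "roll": -0.24, "gripper": 75}, {"xyz": [-49, 602, -50], "roll": -0.24, "gripper": 75}, {"xyz": [-49, 602, -50], "roll": -0.24, "gripper": 75}, {"xyz": [-49, 602, -50], "roll": -0.24, "gripper": 75}, {"xyz": [-49, 602, -50], "roll": -0.24, "gripper": 75}, {"xyz": [-49, 602, -50], "roll": -0.24, "gripper": 75}, {"xyz": [-49, 602, -50], "roll": -0.24, "gripper": 75}, {"xyz": [-49, 602, -50], "roll": -0.24, "gripper": 75}]}}

```text
t: 3.98
ee_pos: [0.5508, 0.3192, 0.3003]
eef_rot: [[-0.991, 0.001, 0.134], [-0.134, 0.0, -0.991], [-0.001, -1.0, 0.0]]
ft_force: [0.3, -0.1, 0.4]
gripper_width: 0.751
```

```bash
python3 -c "
from h import *
snap('wrist','w2')"
```

```text
3.98 [0.5508 0.3192 0.3003] [ 0.3 -0.1  0.4] 0.751 jawyaw -82.32 q [ 24.  24.  78.  -0.  78. 106.]
```

View pics/w2.png

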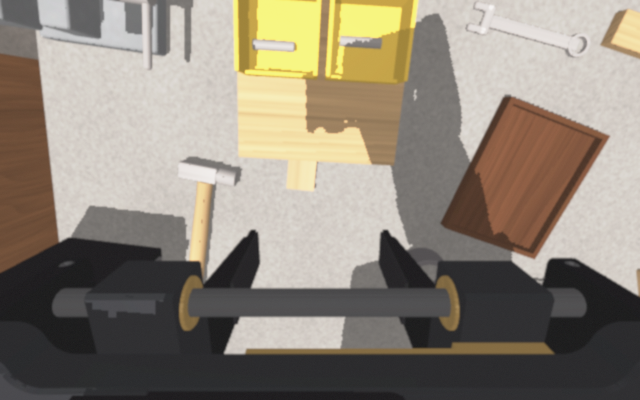

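```bash
cat >> h.py <<'E'
TAIL=[poly3([(-50,-11),(-93,-11),(-93,33),(-50,33),(-93,33),(-93,-11)],12)]
RIS=[poly3([(60,-107),(0,-107),(0,107),(60,107),(0,107),(0,-107)],72)]
E
python3 - <<'E'
from h import *
d=np.radians
c,im=load('w2')
for u in [(288,191),(315,190),(290,160),(317,162)]: print(ray(c,u,.012))
k=fit('tail','w2',TAIL,(.504+.093,.338-.011+.009,d(5)),blurs=(2,1))
k=fit('tail','w2',TAIL,(.504+.093,.338-.011+.02,d(8)),blurs=(2,1))
r=fit('riser','w2',RIS,(.563,.324,d(4.5)),blurs=(3,1))
t=fit('tray','w2',MOD['tray'],(.560,-.0052,d(-11.47)),blurs=(2,1))
tl=place([(-.076,.011,.006)],k)[0]; print('tail pt',tl)
cr,sr=np.cos(r[2]),np.sin(r[2]); v=k[:2]-r[:2]; print('grip in riser',v@[cr,sr],v@[-sr,cr])
overlay('w2',[(TAIL,k,0),(RIS,r,0),(MOD['tray'],t,0)],'ov3.png',(220,60,620,270),2)
E
```

```text
[0.49448254 0.36189045 0.012     ]
[0.50202271 0.31892147 0.012     ]
[0.5449804  0.36416054 0.012     ]
[0.54755941 0.32177718 0.012     ]
tail w2 x 0.5923 y 0.3372 yaw 2.48 deg score 9.89
tail w2 x 0.5923 y 0.3371 yaw 2.38 deg score 9.89
riser w2 x 0.5591 y 0.3242 yaw 4.56 deg score 9.59
tray w2 x 0.5596 y -0.0037 yaw -12.03 deg score 13.64
tail pt [0.51589077 0.34491127 0.006     ]
grip in riser 0.03408309216134831 0.010189065148724653
```

View pics/ov3.png

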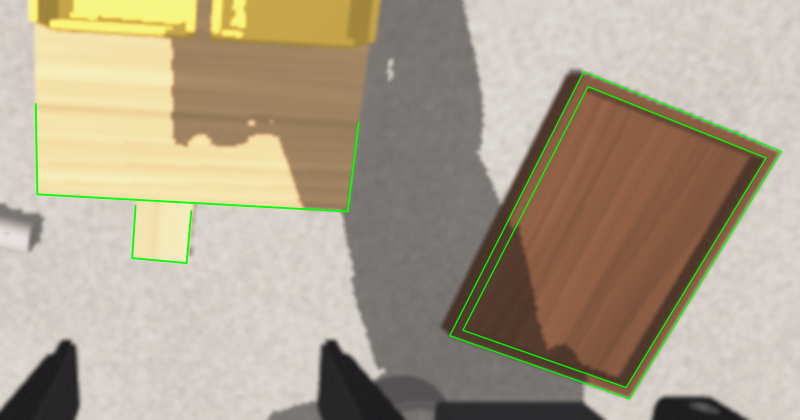

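Emit:
{"method": "arm_command", "body": {"motion": [{"xyz": [-35, 26, -120], "roll": -0.09, "gripper": 75}, {"xyz": [-35, 26, -120], "roll": -0.09, "gripper": 75}, {"xyz": [-35, 26, -240], "roll": -0.09, "gripper": 75}, {"xyz": [-35, 26, -240], "roll": -0.09, "gripper": 75}, {"xyz": [-35, 26, -240], "roll": -0.09, "gripper": 75}, {"xyz": [-35, 26, -270], "roll": -0.09, "gripper": 75}, {"xyz": [-35, 26, -285], "roll": -0.09, "gripper": 75}, {"xyz": [-35, 26, -291], "roll": -0.09, "gripper": 75}, {"xyz": [-35, 26, -296], "roll": -0.09, "gripper": 75}, {"xyz": [-35, 26, -296], "roll": -0.09, "gripper": 75}]}}

```text
t: 5.28
ee_pos: [0.5156, 0.3467, 0.0044]
eef_rot: [[-0.999, 0.001, 0.046], [-0.046, 0.0, -0.999], [-0.001, -1.0, -0.0]]
ft_force: [-0.6, -0.3, 0.8]
gripper_width: 0.749
```

```bash
python3 -c "
from h import *
snap('wrist','w3');snap('scene','s3')"
```

```text
5.28 [0.5156 0.3467 0.0044] [-0.6 -0.3  0.8] 0.749 jawyaw -87.38 q [ 28.  40.  99.  -0.  41. 115.]
5.33 [0.5157 0.3467 0.0044] [-0.1  0.3 -1. ] 0.749 jawyaw -87.38 q [ 28.  40.  99.  -0.  41. 115.]
```

View pics/w3.png

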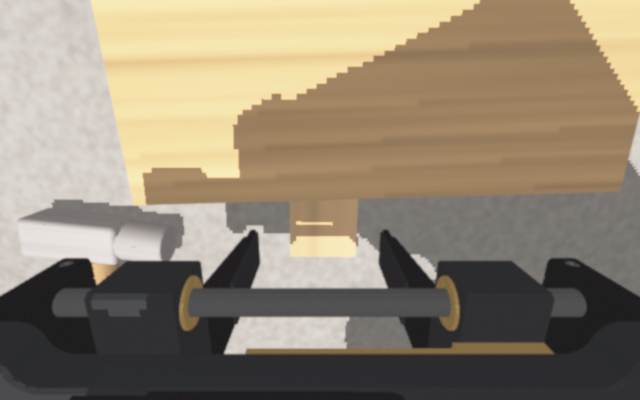

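Emit:
{"method": "arm_command", "body": {"motion": [{"xyz": [0, 0, 0], "roll": 0, "gripper": 0}, {"xyz": [0, 0, 0], "roll": 0, "gripper": 0}, {"xyz": [0, 0, 0], "roll": 0, "gripper": 0}, {"xyz": [0, 0, 0], "roll": 0, "gripper": 0}, {"xyz": [0, 0, 0], "roll": 0, "gripper": 0}], "squeeze": 20}}

```text
t: 6.0
ee_pos: [0.5154, 0.3466, 0.0038]
eef_rot: [[-0.999, -0.0, 0.046], [-0.046, -0.0, -0.999], [0.0, -1.0, 0.0]]
ft_force: [-0.3, 1.4, -0.1]
gripper_width: 0.281
```

Emit:
{"method": "arm_command", "body": {"motion": [{"xyz": [0, 0, 0], "roll": 0, "gripper": 0}, {"xyz": [0, 0, 0], "roll": 0, "gripper": 0}]}}

```text
t: 6.25
ee_pos: [0.5154, 0.3466, 0.0038]
eef_rot: [[-0.999, -0.0, 0.046], [-0.046, -0.0, -0.999], [0.0, -1.0, 0.0]]
ft_force: [0.1, 0.6, -0.3]
gripper_width: 0.071
```

```bash
python3 -c "
from h import *
snap('wrist','w4')"
```

```text
6.25 [0.5154 0.3466 0.0038] [ 0.1  0.6 -0.3] 0.071 jawyaw -87.38 q [ 28.  40.  99.  -0.  41. 115.]
```

View pics/w4.png

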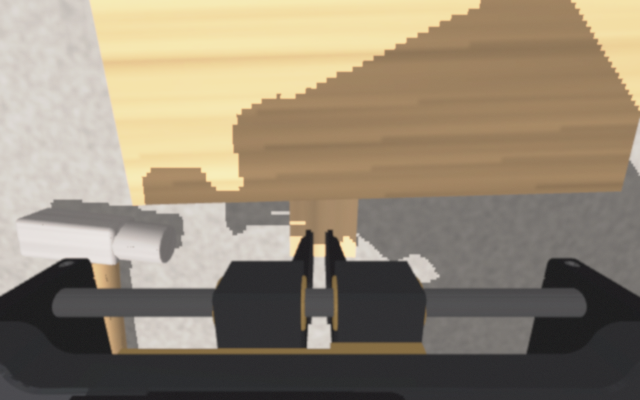

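Run:
```python
from h import *
c,im=load('w3')
for u in [(291,236),(357,236),(291,256),(357,256)]: print(ray(c,u,.012),ray(c,u,0))
c,im=load('w4')
print(proj(c,[[.5154,.3466,.004],[.5154,.3466,.012]]))
```

```text
[0.51350749 0.36485394 0.012     ] [0.50829027 0.36578414 0.        ]
[0.51558806 0.32111002 0.012     ] [0.51050079 0.31930824 0.        ]
[0.49886606 0.36453909 0.012     ] [0.49273443 0.36544963 0.        ]
[0.50099376 0.31991736 0.012     ] [0.49499501 0.31804109 0.        ]
[[318.49740474 229.96222674]
 [318.46803406 234.56540774]]
```

Run:
```python
from h import *
snap('scene','s4');snap('side','d4')
c,im=load('s4'); save(cv2.resize(im[120:240,340:500],None,fx=5,fy=5,interpolation=cv2.INTER_CUBIC),'s4z.png')
c,im=load('d4'); save(cv2.resize(im[200:320,180:340],None,fx=5,fy=5,interpolation=cv2.INTER_CUBIC),'d4z.png')
```

```text
6.3 [0.5154 0.3466 0.0039] [-0.   0.3  0.1] 0.034 jawyaw -87.38 q [ 28.  40.  99.  -0.  41. 115.]
6.35 [0.5154 0.3466 0.0038] [ 0.  -0.2 -0.6] 0.017 jawyaw -87.38 q [ 28.  40.  99.  -0.  41. 115.]
```

View pics/s4z.png

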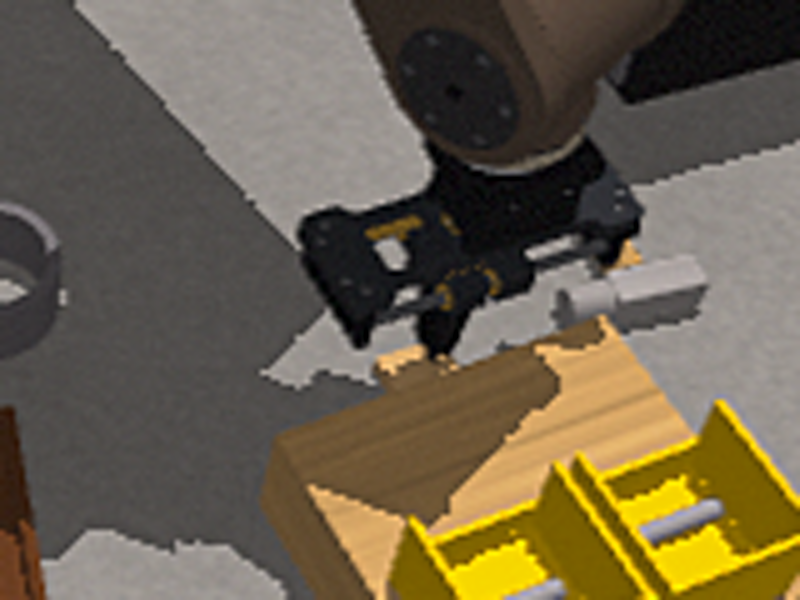

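View pics/d4z.png

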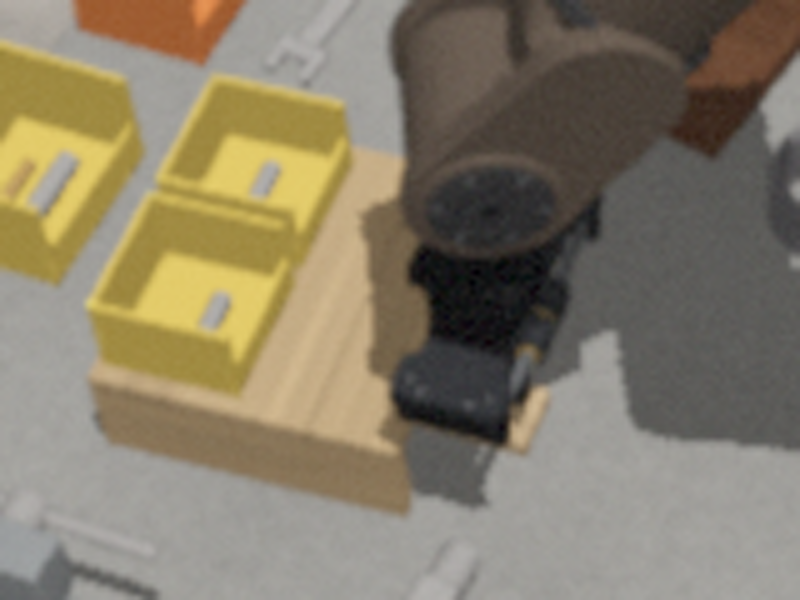

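Run:
```python
from h import *
c,im=load('w3'); a=cv2.resize(im[190:290,220:420],None,fx=4,fy=4,interpolation=cv2.INTER_NEAREST)[:280]
c,im=load('w4'); b=cv2.resize(im[190:290,220:420],None,fx=4,fy=4,interpolation=cv2.INTER_NEAREST)[:280]
save(np.vstack([a,b]),'cmp.png')
```

View pics/cmp.png

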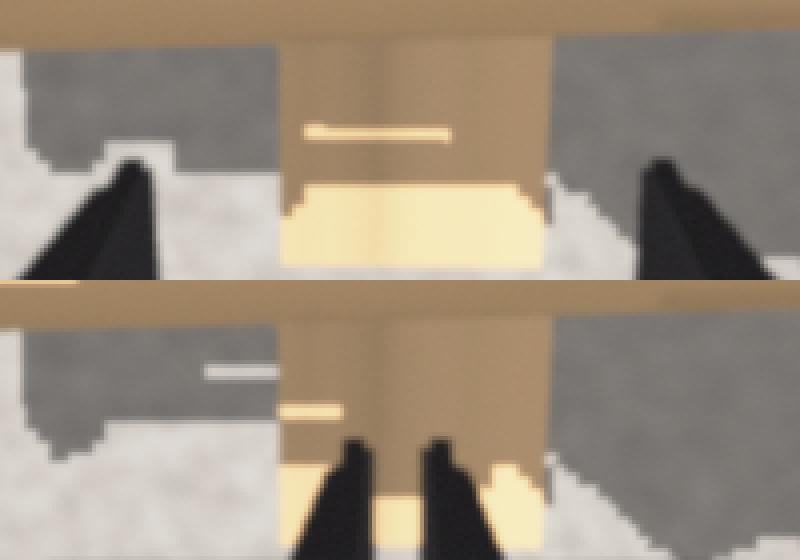

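Emit:
{"method": "arm_command", "body": {"motion": [{"xyz": [-5, -1, 4], "roll": 0, "gripper": 75}, {"xyz": [-5, -1, 4], "roll": 0, "gripper": 75}, {"xyz": [-5, -1, 4], "roll": 0, "gripper": 75}, {"xyz": [-5, -1, 4], "roll": 0, "gripper": 75}, {"xyz": [-5, -1, 4], "roll": 0, "gripper": 75}, {"xyz": [-5, -1, 4], "roll": 0, "gripper": 75}, {"xyz": [-5, -1, 4], "roll": 0, "gripper": 75}, {"xyz": [-5, -1, 0], "roll": 0, "gripper": 75}, {"xyz": [-5, -1, -2], "roll": 0, "gripper": 75}, {"xyz": [-5, -1, -4], "roll": 0, "gripper": 75}], "squeeze": 20}}

```text
t: 7.65
ee_pos: [0.5104, 0.3456, -0.0004]
eef_rot: [[-0.999, -0.0, 0.046], [-0.046, -0.0, -0.999], [0.0, -1.0, 0.0]]
ft_force: [-0.6, 0.4, -0.4]
gripper_width: 0.75
```

Emit:
{"method": "arm_command", "body": {"motion": [{"xyz": [0, 0, -2], "roll": 0, "gripper": 75}, {"xyz": [0, 0, -4], "roll": 0, "gripper": 75}, {"xyz": [0, 0, -6], "roll": 0, "gripper": 75}]}}

```text
t: 8.02
ee_pos: [0.5104, 0.3456, -0.0063]
eef_rot: [[-0.999, -0.0, 0.046], [-0.046, -0.0, -0.999], [0.0, -1.0, 0.0]]
ft_force: [0.2, -0.0, -0.3]
gripper_width: 0.752
```

Run:
```python
from h import *
snap('wrist','w5'); snap('side','d5')
c,im=load('w5'); a=cv2.resize(im[150:290,220:420],None,fx=4,fy=4,interpolation=cv2.INTER_NEAREST)
save(a,'w5z.png')
```

```text
8.03 [ 0.5104  0.3456 -0.0063] [ 0.2 -0.  -0.3] 0.752 jawyaw -87.37 q [ 28.  41. 100.  -0.  40. 115.]
8.07 [ 0.5103  0.3455 -0.0065] [-0.1 -0.1 -0.7] 0.755 jawyaw -87.38 q [ 28.  41. 100.  -0.  40. 115.]
```

View pics/w5z.png

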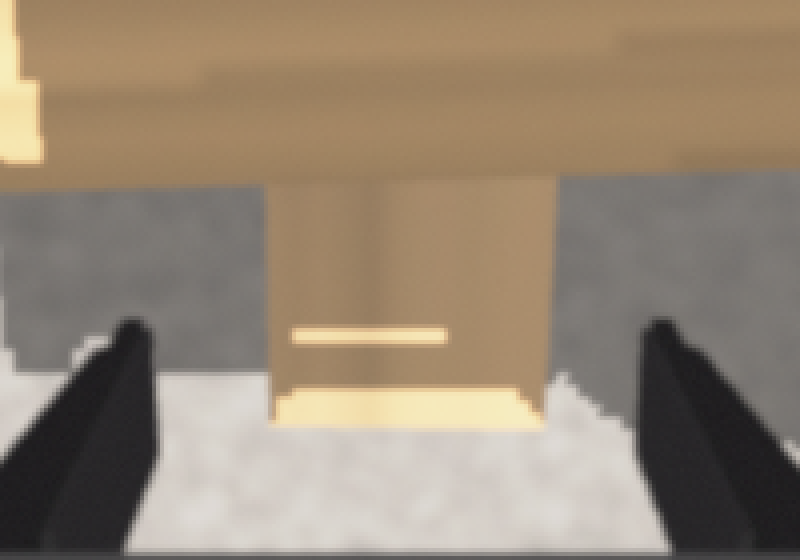

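Emit:
{"method": "arm_command", "body": {"motion": [{"xyz": [-3, 0, -2], "roll": 0, "gripper": 75}, {"xyz": [-3, 0, -4], "roll": 0, "gripper": 75}, {"xyz": [-3, 0, -6], "roll": 0, "gripper": 75}, {"xyz": [-3, 0, -8], "roll": 0, "gripper": 75}, {"xyz": [-3, 0, -10], "roll": 0, "gripper": 75}]}}

```text
t: 8.75
ee_pos: [0.5075, 0.3456, -0.0163]
eef_rot: [[-0.999, 0.0, 0.046], [-0.046, -0.0, -0.999], [-0.0, -1.0, 0.0]]
ft_force: [0.1, 0.1, -0.8]
gripper_width: 0.752
```

Run:
```python
from h import *
snap('wrist','w6')
c,im=load('w6'); a=cv2.resize(im[150:290,220:420],None,fx=4,fy=4,interpolation=cv2.INTER_NEAREST)
save(a,'w6z.png')
```

```text
8.75 [ 0.5075  0.3456 -0.0163] [ 0.1  0.1 -0.8] 0.752 jawyaw -87.38 q [ 28.  42. 100.  -0.  38. 115.]
```

View pics/w6z.png

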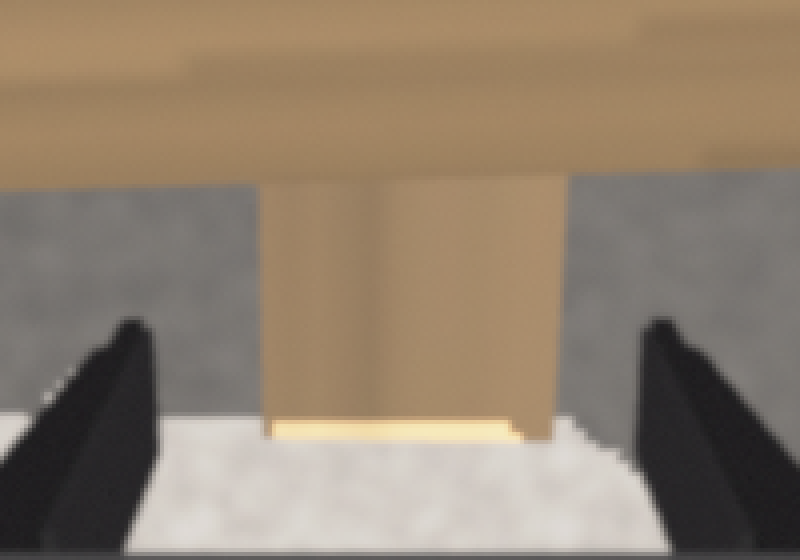

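Emit:
{"method": "arm_command", "body": {"motion": [{"xyz": [0, 0, -2], "roll": 0, "gripper": 75}, {"xyz": [0, 0, -4], "roll": 0, "gripper": 75}, {"xyz": [0, 0, -6], "roll": 0, "gripper": 75}]}}

```text
t: 9.18
ee_pos: [0.5074, 0.3456, -0.0223]
eef_rot: [[-0.999, -0.0, 0.046], [-0.046, -0.0, -0.999], [0.0, -1.0, 0.0]]
ft_force: [0.7, 0.4, 0.9]
gripper_width: 0.749
```

Run:
```python
from h import *
snap('wrist','w7'); snap('scene','s7'); snap('side','d7')
c,im=load('w7'); a=cv2.resize(im[150:290,220:420],None,fx=4,fy=4,interpolation=cv2.INTER_NEAREST)
save(a,'w7z.png')
c,im=load('s7'); a=cv2.resize(im[140:220,370:490],None,fx=4,fy=4,interpolation=cv2.INTER_CUBIC)
c,im=load('d7'); b=cv2.resize(im[240:320,230:350],None,fx=4,fy=4,interpolation=cv2.INTER_CUBIC)
save(np.hstack([a[:,:400],b[:,:400]]),'sd7.png')
```

```text
9.18 [ 0.5074  0.3456 -0.0223] [0.7 0.4 0.9] 0.749 jawyaw -87.37 q [ 28.  42. 100.  -0.  38. 115.]
9.22 [ 0.5073  0.3455 -0.0225] [ 0.4  0.5 -0.4] 0.75 jawyaw -87.38 q [ 28.  42. 100.  -0.  38. 115.]
9.28 [ 0.5073  0.3455 -0.0224] [-0.2 -0.2 -0.7] 0.754 jawyaw -87.38 q [ 28.  42. 100.  -0.  38. 115.]
```

View pics/w7z.png

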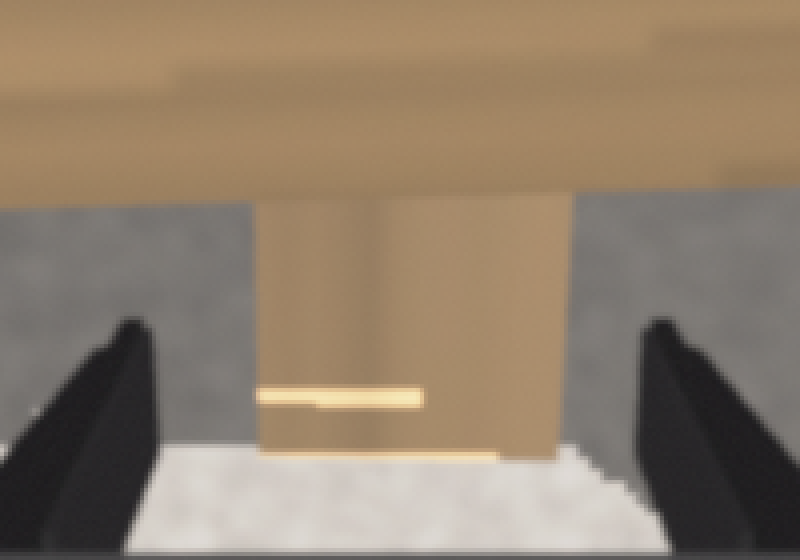

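View pics/sd7.png

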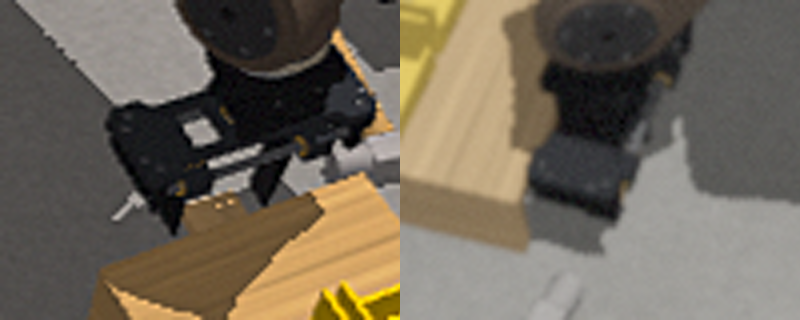

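Emit:
{"method": "arm_command", "body": {"motion": [{"xyz": [0, 0, -1.5], "roll": 0, "gripper": 75}, {"xyz": [0, 0, -3], "roll": 0, "gripper": 75}, {"xyz": [0, 0, -3], "roll": 0, "gripper": 0}, {"xyz": [0, 0, -3], "roll": 0, "gripper": 0}, {"xyz": [0, 0, -3], "roll": 0, "gripper": 0}, {"xyz": [0, 0, -3], "roll": 0, "gripper": 0}], "squeeze": 20}}

```text
t: 10.07
ee_pos: [0.5074, 0.3456, -0.0251]
eef_rot: [[-0.999, -0.0, 0.046], [-0.046, -0.0, -0.999], [0.0, -1.0, 0.0]]
ft_force: [0.3, 0.5, 0.6]
gripper_width: 0.459
```

Emit:
{"method": "arm_command", "body": {"motion": [{"xyz": [0, 0, -3], "roll": 0, "gripper": 0}, {"xyz": [0, 0, -3], "roll": 0, "gripper": 0}]}}

```text
t: 10.32
ee_pos: [0.508, 0.3456, -0.0265]
eef_rot: [[-0.999, 0.002, 0.045], [-0.045, 0.001, -0.999], [-0.002, -1.0, -0.0]]
ft_force: [-2.4, -4.2, 17.2]
gripper_width: 0.462
```

Emit:
{"method": "arm_command", "body": {"motion": [{"xyz": [0, 0, 2], "roll": 0, "gripper": 0}, {"xyz": [-10, -1, 2], "roll": 0, "gripper": 0}, {"xyz": [-25, -2, 2], "roll": 0, "gripper": 0}, {"xyz": [-40, -3, 2], "roll": 0, "gripper": 0}, {"xyz": [-55, -4, 2], "roll": 0, "gripper": 0}, {"xyz": [-70, -5, 2], "roll": 0, "gripper": 0}, {"xyz": [-85, -6, 2], "roll": 0, "gripper": 0}, {"xyz": [-100, -7, 2], "roll": 0, "gripper": 0}, {"xyz": [-115, -8, 2], "roll": 0, "gripper": 0}, {"xyz": [-130, -10, 2], "roll": 0, "gripper": 0}, {"xyz": [-130, -10, 2], "roll": 0, "gripper": 0}, {"xyz": [-130, -10, 2], "roll": 0, "gripper": 0}]}}

```text
t: 11.82
ee_pos: [0.3777, 0.3358, -0.0261]
eef_rot: [[-0.999, 0.0, 0.046], [-0.046, 0.0, -0.999], [-0.0, -1.0, -0.0]]
ft_force: [-0.4, 0.7, -0.0]
gripper_width: 0.462
```

Run:
```python
from h import *
snap('wrist','w8'); snap('scene','s8')
```

```text
11.82 [ 0.3777  0.3358 -0.0261] [-0.4  0.7 -0. ] 0.462 jawyaw -87.37 q [ 34.  37. 116.  -0.  26. 122.]
11.88 [ 0.3778  0.3357 -0.0261] [-0.7 -0.1 -1.6] 0.461 jawyaw -87.39 q [ 34.  37. 116.  -0.  26. 122.]
```

View pics/w8.png

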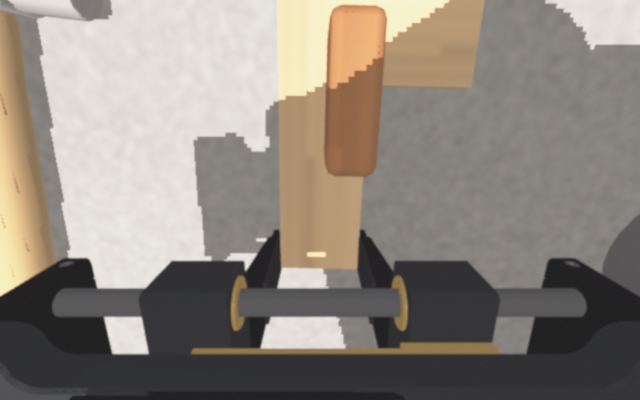

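View pics/s8.png

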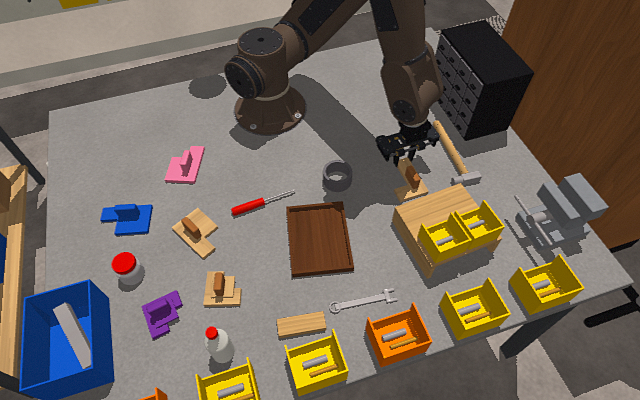

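Emit:
{"method": "arm_command", "body": {"motion": [{"xyz": [0, 0, 0], "roll": 0, "gripper": 70}, {"xyz": [0, 0, 0], "roll": 0, "gripper": 70}, {"xyz": [0, 0, 0], "roll": 0, "gripper": 70}, {"xyz": [0, 0, 0], "roll": 0, "gripper": 70}, {"xyz": [0, 0, 40], "roll": 0, "gripper": 70}, {"xyz": [0, 0, 100], "roll": 0, "gripper": 50}, {"xyz": [60, 0, 160], "roll": 0, "gripper": 50}, {"xyz": [122, 0, 226], "roll": 0, "gripper": 50}, {"xyz": [122, 0, 226], "roll": 0, "gripper": 50}, {"xyz": [122, 0, 226], "roll": 0, "gripper": 50}, {"xyz": [122, 0, 226], "roll": 0, "gripper": 50}]}}

```text
t: 13.3
ee_pos: [0.4984, 0.3352, 0.1988]
eef_rot: [[-0.999, -0.002, 0.046], [-0.046, -0.001, -0.999], [0.002, -1.0, 0.001]]
ft_force: [-0.1, 0.1, -0.4]
gripper_width: 0.501
```

Run:
```python
from h import *
snap('wrist','w9')
d=np.radians
k=fit('hook','w9',MOD['hook'][:1],(.462,.327,d(2.4)),blurs=(3,1.5,1))
k2=fit('hook+grip','w9',MOD['hook'],k,blurs=(1,))
r=fit('riser','w9',RIS,(.559,.324,d(4.5)),blurs=(2,1))
overlay('w9',[(MOD['hook'],k2,0),(RIS,r,0)],'ov9.png',None,1.25)
```

```text
13.3 [0.4984 0.3352 0.1988] [-0.1  0.1 -0.4] 0.501 jawyaw -87.38 q [ 28.  25.  92.   0.  63. 115.]
hook w9 x 0.4628 y 0.3263 yaw 1.32 deg score 13.64
hook+grip w9 x 0.4631 y 0.3266 yaw 1.61 deg score 14.84
riser w9 x 0.5589 y 0.3242 yaw 4.32 deg score 9.72
```

View pics/ov9.png

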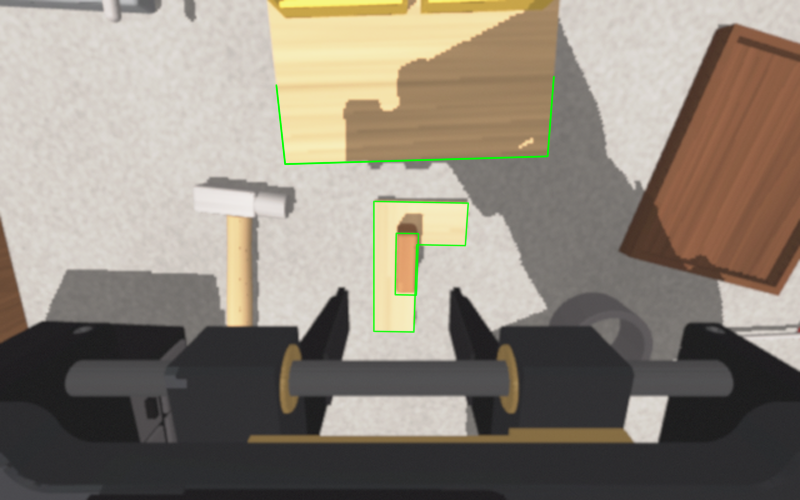

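Emit:
{"method": "arm_command", "body": {"motion": [{"xyz": [-35, -8.7, -60], "roll": -0.02, "gripper": 50}, {"xyz": [-35, -8.7, -120], "roll": -0.02, "gripper": 50}, {"xyz": [-35, -8.7, -160], "roll": -0.02, "gripper": 50}, {"xyz": [-35, -8.7, -190], "roll": -0.02, "gripper": 50}, {"xyz": [-35, -8.7, -205], "roll": -0.02, "gripper": 50}, {"xyz": [-35, -8.7, -205], "roll": -0.02, "gripper": 50}, {"xyz": [-35, -8.7, -205], "roll": -0.02, "gripper": 0}, {"xyz": [-35, -8.7, -205], "roll": -0.02, "gripper": 0}, {"xyz": [-35, -8.7, -205], "roll": -0.02, "gripper": 0}, {"xyz": [-35, -8.7, -205], "roll": -0.02, "gripper": 0}, {"xyz": [-35, -8.7, -205], "roll": -0.02, "gripper": 0}, {"xyz": [-35, -8.7, -205], "roll": -0.02, "gripper": 0}], "squeeze": 30}}

```text
t: 14.85
ee_pos: [0.4647, 0.327, -0.0045]
eef_rot: [[-1.0, 0.001, 0.026], [-0.026, 0.0, -1.0], [-0.001, -1.0, -0.0]]
ft_force: [-0.6, 0.1, 6.4]
gripper_width: 0.207
```

Run:
```python
from h import *
snap('wrist','w10')
```

```text
14.85 [ 0.4647  0.327  -0.0045] [-0.6  0.1  6.4] 0.207 jawyaw -88.53 q [ 28.  38. 107.  -0.  35. 117.]
```

View pics/w10.png

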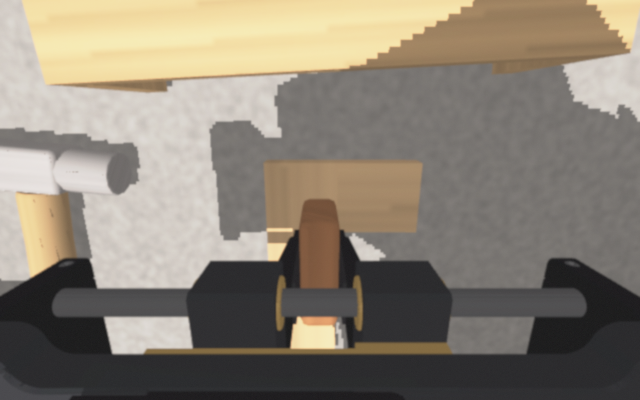

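Emit:
{"method": "arm_command", "body": {"motion": [{"xyz": [0, 0, 20], "roll": 0, "gripper": 0}, {"xyz": [0, 0, 60], "roll": 0, "gripper": 0}, {"xyz": [0, 0, 110], "roll": 0, "gripper": 0}, {"xyz": [0, -30, 150], "roll": 0.17, "gripper": 0}, {"xyz": [10, -80, 170], "roll": 0.34, "gripper": 0}, {"xyz": [15, -130, 170], "roll": 0.51, "gripper": 0}, {"xyz": [20, -180, 170], "roll": 0.68, "gripper": 0}, {"xyz": [25, -230, 170], "roll": 0.85, "gripper": 0}, {"xyz": [38, -270, 170], "roll": 1.02, "gripper": 0}, {"xyz": [38, -297, 170], "roll": 1.19, "gripper": 0}, {"xyz": [38, -297, 170], "roll": 1.34, "gripper": 0}, {"xyz": [38, -297, 170], "roll": 1.34, "gripper": 0}, {"xyz": [38, -297, 170], "roll": 1.34, "gripper": 0}]}}

```text
t: 16.52
ee_pos: [0.5023, 0.0302, 0.1648]
eef_rot: [[-0.206, -0.0, 0.978], [-0.978, 0.0, -0.206], [-0.0, -1.0, -0.0]]
ft_force: [-0.0, 1.0, -1.9]
gripper_width: 0.209
```

Run:
```python
from h import *
snap('wrist','w11'); snap('scene','s11'); snap('side','d11')
```

```text
16.52 [0.5023 0.0302 0.1648] [-0.   1.  -1.9] 0.209 jawyaw -11.91 q [ -4.  20. 108.   0.  53.   8.]
16.57 [0.5023 0.0302 0.1648] [-0.3 -0.1 -2.1] 0.209 jawyaw -11.87 q [ -4.  20. 108.  -0.  53.   8.]
16.62 [0.5024 0.0303 0.1649] [ 0.1 -0.  -1.2] 0.209 jawyaw -11.83 q [ -4.  20. 108.  -0.  53.   8.]
```

View pics/w11.png

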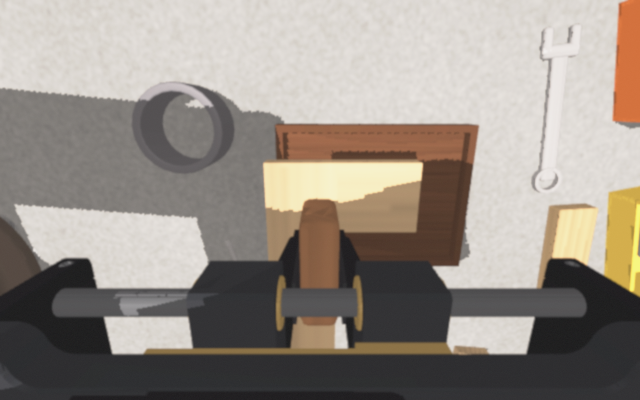

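View pics/s11.png

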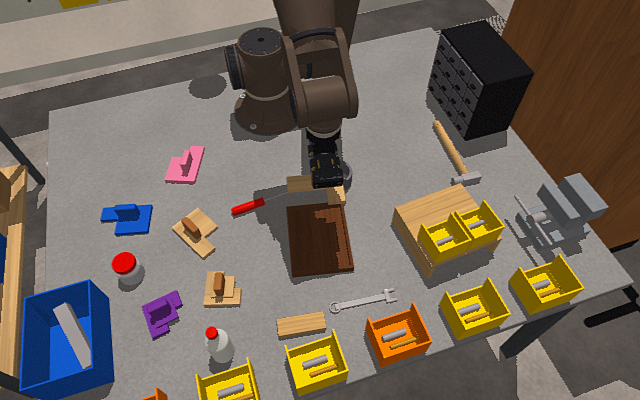

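```bash
cat >> h.py <<'E'
def path(p,z): # open path
    return poly3(list(p)+list(p[-2:0:-1]),z)
def intray(t,p):
    v=np.array(p[:2])-t[:2]; c,s=np.cos(t[2]),np.sin(t[2]); return np.array([v@[c,s],v@[-s,c],0])*1000, np.degrees(p[2]-t[2])
E
python3 - <<'E'
from h import *
d=np.radians
HP=[path([(12,-12),(7,-12),(7,-61),(51,-61),(51,33),(15,33)][1:],12)]
h=fit('hookheld','w11',HP,(.5023,.0302,d(78.1)),z0=.1693,blurs=(2,1))
hg=fit('hook+grip','w11',HP+[poly3([(30,-10),(30,10)],56)],(.5023,.0302,d(78.1)),z0=.1693,blurs=(1,))
# tray: upper wall edges
TP=[path([(109,0),(109,84),(-109,84),(-109,60)],22),path([(101,30),(101,76),(-101,76)],22)]
t=fit('tray','w11',TP,(.5598,-.0045,d(-11.7)),blurs=(2,1))
overlay('w11',[(HP,h,.1693),(MOD['tray'],t,0),(MOD['tray'],(.5598,-.0045,d(-11.7)),0)],'ov11.png',(240,90,500,290),3)
print(intray(t,h)); print(h[:2]-[.5023,.0302])
E
```

```text
hookheld w11 x 0.5027 y 0.0277 yaw 78.00 deg score 23.00
hook+grip w11 x 0.5027 y 0.0278 yaw 77.98 deg score 20.83
tray w11 x 0.5590 y -0.0031 yaw -11.86 deg score 15.36
(array([-61.49090916,  18.61114875,   0.        ]), np.float64(89.86027777881931))
[ 0.00039022 -0.00246108]
```

View pics/ov11.png

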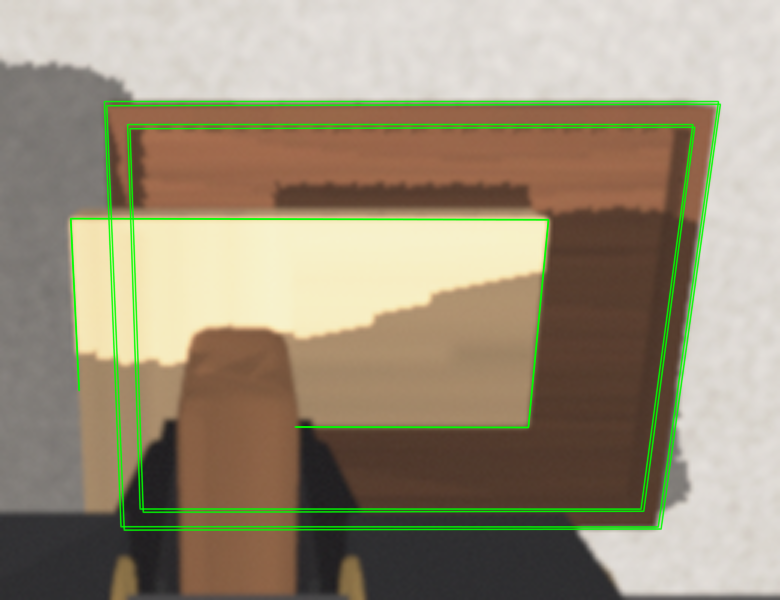

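Emit:
{"method": "arm_command", "body": {"motion": [{"xyz": [-1.8, 2.4, -50], "roll": 0, "gripper": 0}, {"xyz": [-1.8, 2.4, -100], "roll": 0, "gripper": 0}, {"xyz": [-1.8, 2.4, -125], "roll": 0, "gripper": 0}, {"xyz": [-1.8, 2.4, -135], "roll": 0, "gripper": 0}, {"xyz": [-1.8, 2.4, -135], "roll": 0, "gripper": 0}]}}

```text
t: 17.3
ee_pos: [0.5007, 0.0324, 0.0299]
eef_rot: [[-0.204, -0.0, 0.979], [-0.979, 0.0, -0.204], [0.0, -1.0, -0.0]]
ft_force: [-0.0, 0.2, -0.5]
gripper_width: 0.211
```

Run:
```python
from h import *
snap('wrist','w12')
s=telemetry.observe(); p=s['ee_pos']; z0=p[2]+.0045
d=np.radians
HP=[path([(12,-12),(7,-12),(7,-61),(51,-61),(51,33),(15,33)][1:],12)]
h=fit('hookheld','w12',HP,(p[0]+.0004,p[1]-.0020,d(78.1)),z0=z0,blurs=(2,1))
TP=[path([(109,10),(109,84),(-109,84),(-109,60)],22),path([(101,30),(101,76),(-101,76)],22)]
t=fit('tray','w12',TP,(.5592,-.0035,d(-11.8)),blurs=(2,1))
overlay('w12',[(HP,h,z0),(MOD['tray'],t,0)],'ov12.png',(200,0,560,270),2.2)
print(intray(t,h)); print(h[:2]-p[:2])
```

```text
17.3 [0.5007 0.0324 0.0299] [-0.   0.2 -0.5] 0.211 jawyaw -11.76 q [ -4.  31. 115.  -0.  34.   8.]
hookheld w12 x 0.5008 y 0.0317 yaw 76.93 deg score 18.82
tray w12 x 0.5586 y -0.0031 yaw -12.29 deg score 14.43
(array([-63.96545724,  21.63276345,   0.        ]), np.float64(89.2184572296206))
[-0.00028323 -0.00070548]
```

View pics/ov12.png

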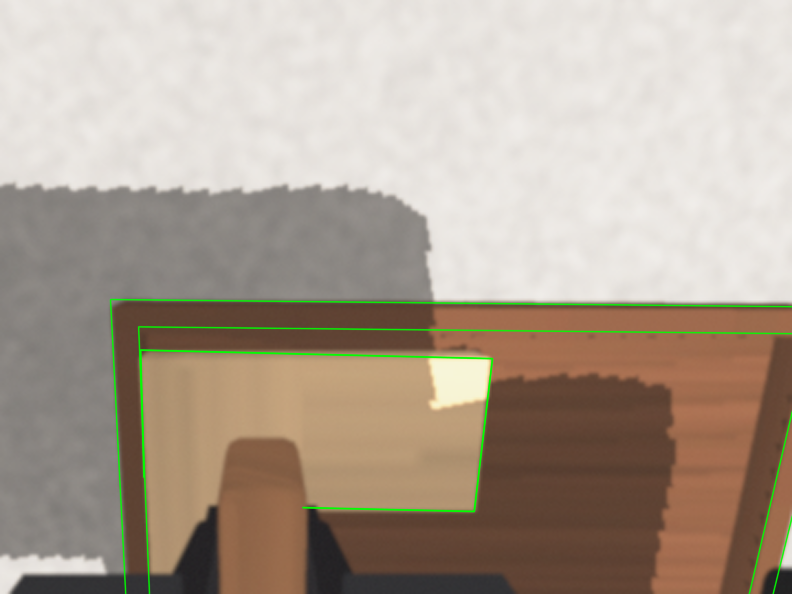

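Emit:
{"method": "arm_command", "body": {"motion": [{"xyz": [0, -0.3, -8], "roll": 0, "gripper": 0}, {"xyz": [0, -0.3, -14], "roll": 0, "gripper": 0}, {"xyz": [0, -0.3, -20], "roll": 0, "gripper": 0}, {"xyz": [0, -0.3, -25], "roll": 0, "gripper": 0}, {"xyz": [0, -0.3, -25], "roll": 0, "gripper": 0}]}}

```text
t: 17.98
ee_pos: [0.5004, 0.032, 0.0044]
eef_rot: [[-0.204, -0.001, 0.979], [-0.979, 0.0, -0.204], [0.0, -1.0, -0.001]]
ft_force: [-0.4, 0.0, -1.1]
gripper_width: 0.209
```

Emit:
{"method": "arm_command", "body": {"motion": [{"xyz": [0, 0, -1], "roll": 0, "gripper": 0}, {"xyz": [0, 0, -1], "roll": 0, "gripper": 0}, {"xyz": [0, 0, -1], "roll": 0, "gripper": 40}, {"xyz": [0, 0, -1], "roll": 0, "gripper": 40}, {"xyz": [0, 0, -1], "roll": 0, "gripper": 40}, {"xyz": [0, 0, 20], "roll": 0, "gripper": 40}, {"xyz": [0, 0, 60], "roll": 0, "gripper": 40}, {"xyz": [0, 0, 110], "roll": 0, "gripper": 40}, {"xyz": [30, -60, 180], "roll": 0, "gripper": 40}, {"xyz": [30, -60, 210], "roll": 0, "gripper": 40}, {"xyz": [30, -60, 230], "roll": 0, "gripper": 40}, {"xyz": [30, -60, 230], "roll": 0, "gripper": 40}]}}

```text
t: 19.48
ee_pos: [0.5309, -0.0282, 0.2359]
eef_rot: [[-0.204, 0.003, 0.979], [-0.979, -0.0, -0.204], [-0.0, -1.0, 0.003]]
ft_force: [-0.6, -0.8, -0.9]
gripper_width: 0.402
```

Run:
```python
from h import *
snap('wrist','w13')
d=np.radians
h=fit('hook','w13',MOD['hook'],(.5003,.0310,d(78.1)),z0=.008,blurs=(1.5,1))
t=fit('tray','w13',MOD['tray'],(.5592,-.0035,d(-11.8)),blurs=(2,1))
overlay('w13',[(MOD['hook'],h,.008),(MOD['tray'],t,0)],'ov13.png',None,1.25)
print(intray(t,h))
```

```text
19.48 [ 0.5309 -0.0282  0.2359] [-0.6 -0.8 -0.9] 0.402 jawyaw -11.77 q [-10.  17.  99.  -0.  64.   2.]
hook w13 x 0.5010 y 0.0296 yaw 78.35 deg score 21.88
tray w13 x 0.5598 y -0.0052 yaw -11.31 deg score 14.10
(array([-64.40612801,  22.63363215,   0.        ]), np.float64(89.66070152680189))
```

View pics/ov13.png

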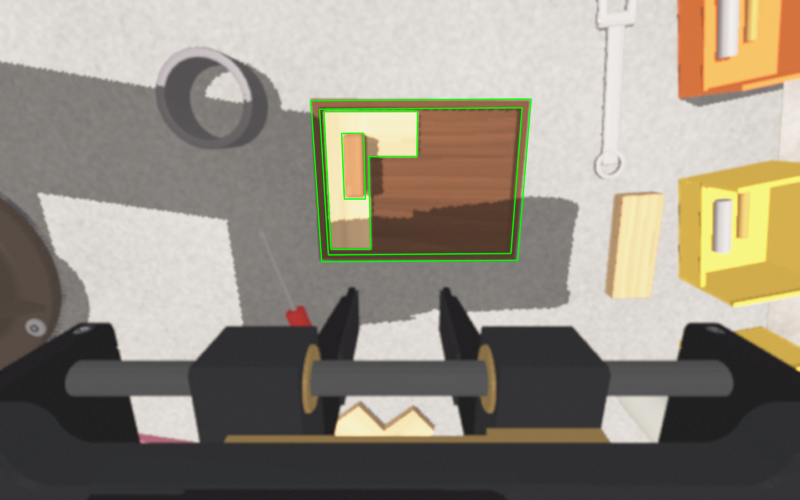

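Emit:
{"method": "arm_command", "body": {"motion": [{"xyz": [-15, -45, -10], "roll": -0.17, "gripper": 50}, {"xyz": [-35, -100, -20], "roll": -0.34, "gripper": 50}, {"xyz": [-55, -160, -30], "roll": -0.51, "gripper": 50}, {"xyz": [-75, -220, -50], "roll": -0.68, "gripper": 50}, {"xyz": [-90, -270, -80], "roll": -0.87, "gripper": 50}, {"xyz": [-103, -310, -100], "roll": -0.87, "gripper": 50}, {"xyz": [-103, -310, -130], "roll": -0.87, "gripper": 50}, {"xyz": [-103, -310, -160], "roll": -0.87, "gripper": 50}, {"xyz": [-103, -310, -160], "roll": -0.87, "gripper": 50}]}}

```text
t: 20.65
ee_pos: [0.4262, -0.3364, 0.072]
eef_rot: [[-0.879, -0.004, 0.476], [-0.476, 0.004, -0.879], [0.002, -1.0, -0.006]]
ft_force: [-0.0, 0.1, -0.7]
gripper_width: 0.495
```

Run:
```python
from h import *
snap('wrist','w14')
overlay('w14',[(MOD['block'],(.4272,-.3383,np.radians(28.4)),0)],'ov14.png',None,1.25)
```

```text
20.65 [ 0.4262 -0.3364  0.072 ] [-0.   0.1 -0.7] 0.495 jawyaw -61.58 q [-45.  30. 107.  -0.  43.  16.]
```

View pics/ov14.png

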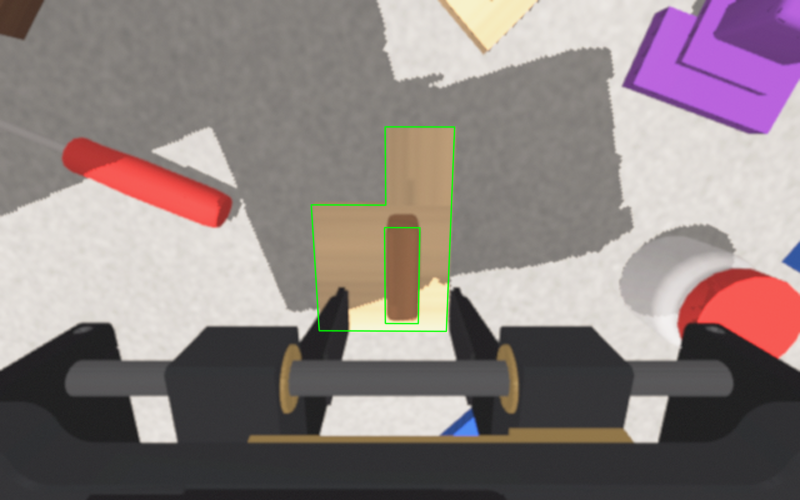

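Emit:
{"method": "arm_command", "body": {"motion": [{"xyz": [0, 0, -35], "roll": 0, "gripper": 50}, {"xyz": [0, 0, -65], "roll": 0, "gripper": 50}, {"xyz": [0, 0, -79], "roll": 0, "gripper": 50}, {"xyz": [0, 0, -79], "roll": 0, "gripper": 50}, {"xyz": [0, 0, -79], "roll": 0, "gripper": 0}, {"xyz": [0, 0, -79], "roll": 0, "gripper": 0}, {"xyz": [0, 0, -79], "roll": 0, "gripper": 0}, {"xyz": [0, 0, -79], "roll": 0, "gripper": 0}, {"xyz": [0, 0, -79], "roll": 0, "gripper": 0}, {"xyz": [0, 0, -79], "roll": 0, "gripper": 0}], "squeeze": 30}}

```text
t: 21.95
ee_pos: [0.4278, -0.3382, -0.0036]
eef_rot: [[-0.88, 0.001, 0.476], [-0.476, -0.001, -0.88], [-0.0, -1.0, 0.001]]
ft_force: [-0.4, 0.7, 6.4]
gripper_width: 0.209
```

Emit:
{"method": "arm_command", "body": {"motion": [{"xyz": [0, 0, 20], "roll": 0, "gripper": 0}, {"xyz": [0, 0, 60], "roll": 0, "gripper": 0}, {"xyz": [0, 0, 110], "roll": 0, "gripper": 0}, {"xyz": [15, 30, 150], "roll": -0.15, "gripper": 0}, {"xyz": [40, 80, 160], "roll": -0.3, "gripper": 0}, {"xyz": [60, 130, 160], "roll": -0.45, "gripper": 0}, {"xyz": [85, 180, 160], "roll": -0.6, "gripper": 0}, {"xyz": [110, 230, 150], "roll": -0.7, "gripper": 0}, {"xyz": [130, 280, 140], "roll": -0.7, "gripper": 0}, {"xyz": [135.5, 293.5, 120], "roll": -0.7, "gripper": 0}, {"xyz": [135.5, 293.5, 120], "roll": -0.7, "gripper": 0}, {"xyz": [135.5, 293.5, 120], "roll": -0.7, "gripper": 0}, {"xyz": [135.5, 293.5, 120], "roll": -0.7, "gripper": 0}]}}

```text
t: 23.58
ee_pos: [0.5632, -0.0455, 0.1166]
eef_rot: [[-0.979, 0.001, -0.204], [0.204, -0.0, -0.979], [-0.001, -1.0, 0.0]]
ft_force: [0.5, -0.9, -1.9]
gripper_width: 0.207
```

Run:
```python
from h import *
snap('wrist','w15')
```

```text
23.57 [ 0.5632 -0.0455  0.1166] [ 0.5 -0.9 -1.9] 0.207 jawyaw -101.77 q [-11.  28. 102.  -0.  50.  90.]
```

View pics/w15.png

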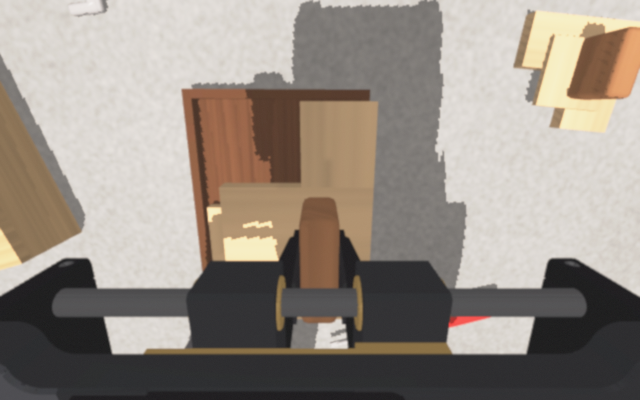

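```bash
cat > fb.py <<'E'
from h import *
import sys
n=sys.argv[1]; off=float(sys.argv[2])
d=np.radians
s=telemetry.observe(); p=s['ee_pos']; z0=p[2]+off
BP=[path([(25,-33),(85,-33),(85,11),(35,11),(35,61),(5,61)],12)]
h=fit('blockheld',n,BP,(p[0],p[1],d(-11.75)),z0=z0,blurs=(2,1))
TP=[path([(109,-50),(109,84),(0,84)],22),path([(101,0),(101,76),(20,76)],22)]
t=fit('tray',n,TP,(.5595,-.0042,d(-11.75)),blurs=(2,1))
overlay(n,[(BP,h,z0),(MOD['tray'],t,0)],'ov_'+n+'.png',(160,60,460,290),2.6)
a,b=intray(t,h); print(a,b,'off TCP',h[:2]-p[:2])
for T in (t,np.array([.5595,-.0042,d(-11.75)])):
    g=np.array([12,-39]); e=g-intray(T,h)[0][:2]; c,si=np.cos(T[2]),np.sin(T[2]); print('shift mm',c*e[0]-si*e[1],si*e[0]+c*e[1])
E
python3 fb.py w15 .0036
```

```text
blockheld w15 x 0.5624 y -0.0453 yaw -11.86 deg score 13.59
tray w15 x 0.5582 y -0.0049 yaw -11.72 deg score 16.79
[ 12.29775177 -38.71823802   0.        ] -0.13937819207284644 off TCP [-0.00074582  0.00014588]
shift mm -0.3487756249726435 -0.21541005681788442
shift mm 0.8840220447147036 0.4617078387628368
```

View pics/ov_w15.png

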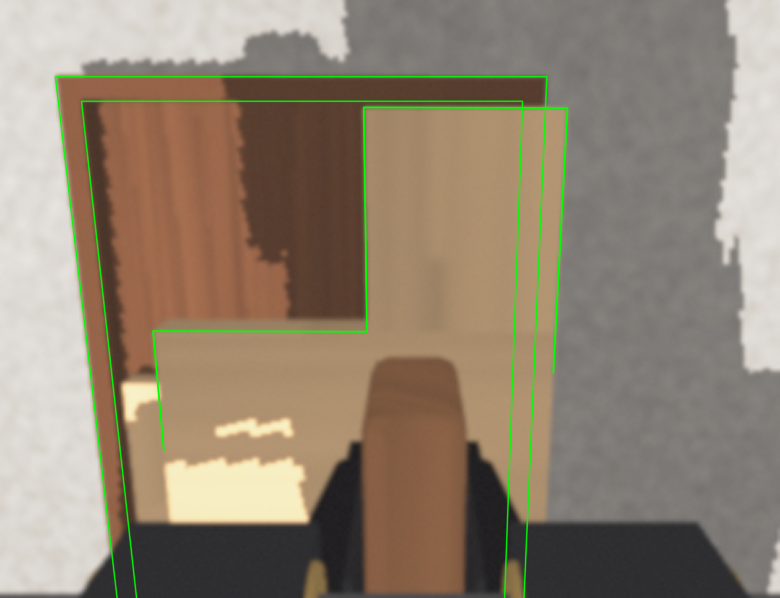

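Emit:
{"method": "arm_command", "body": {"motion": [{"xyz": [0.3, 0.3, -40], "roll": 0, "gripper": 0}, {"xyz": [0.3, 0.3, -75], "roll": 0, "gripper": 0}, {"xyz": [0.3, 0.3, -88], "roll": 0, "gripper": 0}, {"xyz": [0.3, 0.3, -88], "roll": 0, "gripper": 0}, {"xyz": [0.3, 0.3, -88], "roll": 0, "gripper": 0}]}}

```text
t: 24.25
ee_pos: [0.5641, -0.0445, 0.0291]
eef_rot: [[-0.979, 0.002, -0.203], [0.203, -0.0, -0.979], [-0.002, -1.0, 0.0]]
ft_force: [-0.2, -0.5, -0.4]
gripper_width: 0.21
```

```bash
python3 - <<'E'
from h import *
snap('wrist','w16')
E
python3 fb.py w16 .0036
```

```text
24.25 [ 0.5641 -0.0445  0.0291] [-0.2 -0.5 -0.4] 0.21 jawyaw -101.71 q [-11.  35. 106.  -0.  39.  91.]
blockheld w16 x 0.5634 y -0.0441 yaw -11.85 deg score 19.82
tray w16 x 0.5585 y -0.0046 yaw -12.00 deg score 16.54
[ 13.02542533 -37.62858606   0.        ] 0.15159193683726188 off TCP [-0.00070839  0.00028101]
shift mm -1.2882268144236486 -1.128159989079031
shift mm -0.10858962212280118 -0.6872923811060737
```

View pics/ov_w16.png

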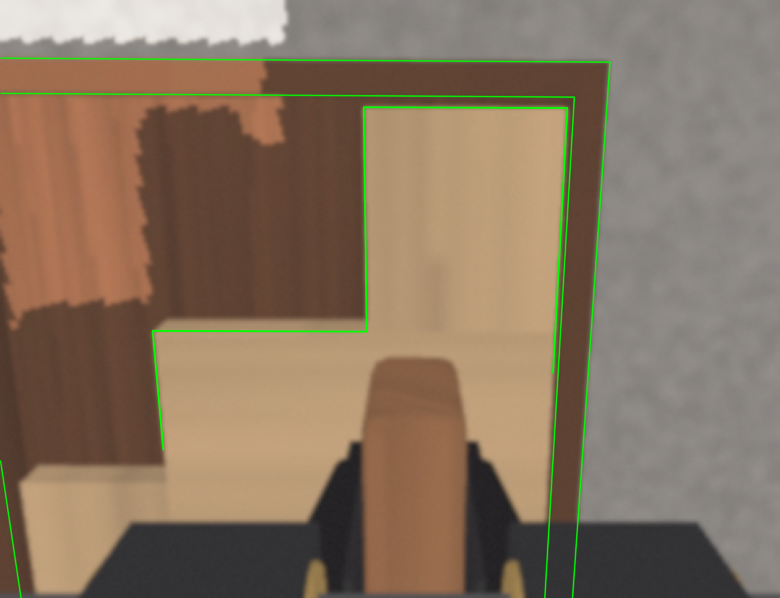

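Emit:
{"method": "arm_command", "body": {"motion": [{"xyz": [-0.6, -0.6, -4], "roll": 0, "gripper": 0}, {"xyz": [-0.6, -0.6, -11], "roll": 0, "gripper": 0}, {"xyz": [-0.6, -0.6, -18], "roll": 0, "gripper": 0}, {"xyz": [-0.6, -0.6, -24], "roll": 0, "gripper": 0}, {"xyz": [-0.6, -0.6, -25], "roll": 0, "gripper": 0}, {"xyz": [-0.6, -0.6, -25], "roll": 0, "gripper": 0}]}}

```text
t: 25.05
ee_pos: [0.563, -0.0449, 0.0037]
eef_rot: [[-0.979, 0.001, -0.203], [0.203, -0.0, -0.979], [-0.001, -1.0, 0.0]]
ft_force: [-4.0, 0.3, 13.5]
gripper_width: 0.21
```

Emit:
{"method": "arm_command", "body": {"motion": [{"xyz": [0, 0, 0.5], "roll": 0, "gripper": 40}, {"xyz": [0, 0, 0.5], "roll": 0, "gripper": 40}, {"xyz": [0, 0, 0.5], "roll": 0, "gripper": 40}, {"xyz": [0, 0, 20], "roll": 0, "gripper": 40}, {"xyz": [0, 0, 60], "roll": 0, "gripper": 40}, {"xyz": [0, 0, 110], "roll": 0, "gripper": 40}, {"xyz": [30, -30, 180], "roll": -0.05, "gripper": 50}, {"xyz": [70, -60, 230], "roll": -0.09, "gripper": 50}, {"xyz": [80, -70, 260], "roll": -0.09, "gripper": 50}, {"xyz": [80, -70, 260], "roll": -0.09, "gripper": 50}, {"xyz": [80, -70, 260], "roll": -0.09, "gripper": 50}]}}

```text
t: 26.42
ee_pos: [0.6421, -0.1145, 0.2617]
eef_rot: [[-0.957, -0.002, -0.29], [0.29, 0.0, -0.957], [0.002, -1.0, 0.0]]
ft_force: [0.1, 0.9, -0.9]
gripper_width: 0.495
```

Run:
```python
from h import *
snap('wrist','w17')
d=np.radians
t=fit('tray','w17',MOD['tray'],(.5592,-.0042,d(-11.8)),blurs=(2,1))
h=fit('hook','w17',MOD['hook'],(.5005,.0300,d(78.1)),z0=.008,blurs=(1,))
b=fit('block','w17',MOD['block'],(.5625,-.0447,d(-11.8)),z0=.008,blurs=(1,))
k=fit('corner','w17',MOD['corner'],(.6259,-.2954,d(72.8)),blurs=(1.5,1))
overlay('w17',[(MOD['hook'],h,.008),(MOD['block'],b,.008),(MOD['corner'],k,0),(MOD['tray'],t,0)],'ov17.png',(100,30,540,290),1.8)
print(intray(t,h),intray(t,b))
```

```text
26.43 [ 0.6421 -0.1145  0.2617] [ 0.1  0.9 -0.9] 0.495 jawyaw -106.86 q [-16.  27.  79.  -0.  74.  91.]
tray w17 x 0.5670 y -0.0052 yaw -12.19 deg score 13.04
hook w17 x 0.5043 y 0.0277 yaw 78.93 deg score 8.38
block w17 x 0.5620 y -0.0444 yaw -11.82 deg score 18.55
corner w17 x 0.6264 y -0.2951 yaw 72.50 deg score 14.76
(array([-68.28584387,  18.88362607,   0.        ]), np.float64(91.11690990798171)) (array([  3.40260663, -39.38842701,   0.        ]), np.float64(0.3649783146207967))
```

View pics/ov17.png

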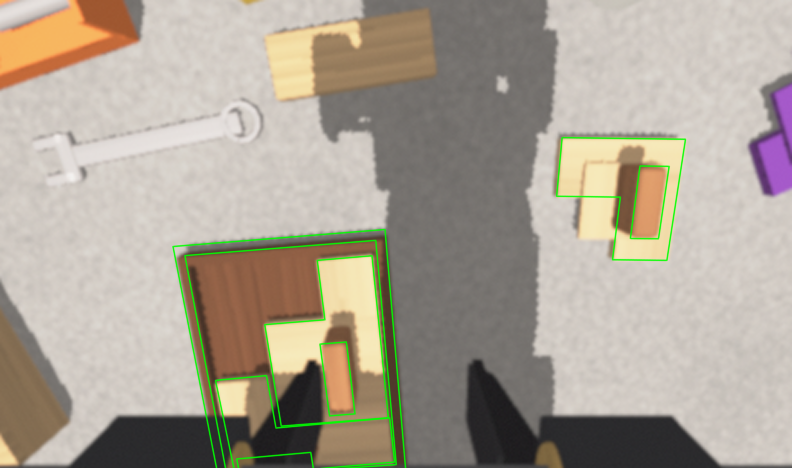

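Emit:
{"method": "arm_command", "body": {"motion": [{"xyz": [-16, -60, -40], "roll": -0.01, "gripper": 50}, {"xyz": [-16, -115, -80], "roll": -0.01, "gripper": 50}, {"xyz": [-16, -160, -120], "roll": -0.01, "gripper": 50}, {"xyz": [-16, -180, -160], "roll": -0.01, "gripper": 50}, {"xyz": [-16, -180, -160], "roll": -0.01, "gripper": 50}, {"xyz": [-16, -180, -200], "roll": -0.01, "gripper": 50}, {"xyz": [-16, -180, -235], "roll": -0.01, "gripper": 50}, {"xyz": [-16, -180, -256], "roll": -0.01, "gripper": 50}, {"xyz": [-16, -180, -256], "roll": -0.01, "gripper": 50}, {"xyz": [-16, -180, -256], "roll": -0.01, "gripper": 50}]}}

```text
t: 27.72
ee_pos: [0.6276, -0.2948, 0.0085]
eef_rot: [[-0.954, 0.002, -0.299], [0.299, -0.001, -0.954], [-0.002, -1.0, 0.001]]
ft_force: [0.6, -0.3, 0.5]
gripper_width: 0.501
```

Run:
```python
from h import *
snap('wrist','w18')
overlay('w18',[(MOD['corner'],(.6262,-.2952,np.radians(72.6)),0)],'ov18.png',None,1.25)
```

```text
27.73 [ 0.6276 -0.2948  0.0085] [ 0.6 -0.3  0.5] 0.501 jawyaw -107.41 q [-31.  44.  87.  -0.  48.  77.]
```

View pics/ov18.png

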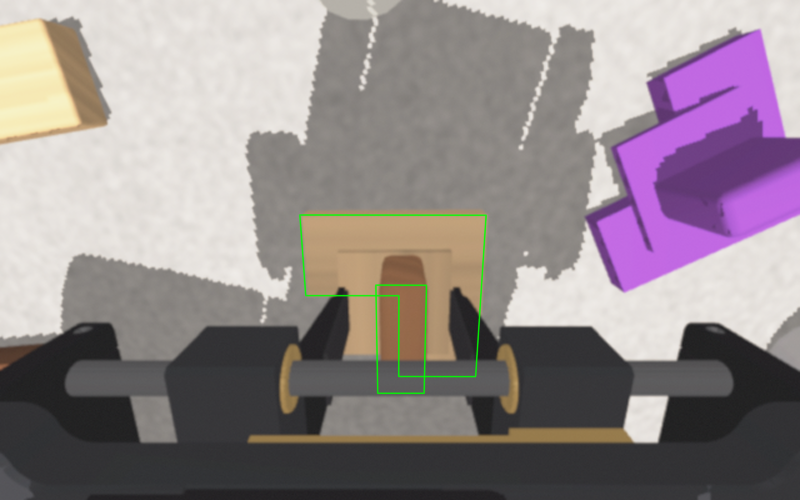

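Emit:
{"method": "arm_command", "body": {"motion": [{"xyz": [0, 0, -2], "roll": 0, "gripper": 0}, {"xyz": [0, 0, -2], "roll": 0, "gripper": 0}, {"xyz": [0, 0, -2], "roll": 0, "gripper": 0}, {"xyz": [0, 0, -2], "roll": 0, "gripper": 0}, {"xyz": [0, 0, -2], "roll": 0, "gripper": 0}, {"xyz": [0, 0, -2], "roll": 0, "gripper": 0}], "squeeze": 30}}

```text
t: 28.52
ee_pos: [0.6268, -0.295, 0.005]
eef_rot: [[-0.954, 0.0, -0.3], [0.3, -0.0, -0.954], [-0.0, -1.0, 0.0]]
ft_force: [-1.9, -1.0, 3.2]
gripper_width: 0.207
```

Emit:
{"method": "arm_command", "body": {"motion": [{"xyz": [0, 0, 20], "roll": 0, "gripper": 0}, {"xyz": [0, 0, 60], "roll": 0, "gripper": 0}, {"xyz": [0, 0, 110], "roll": 0.1, "gripper": 0}, {"xyz": [0, 20, 150], "roll": 0.27, "gripper": 0}, {"xyz": [0, 60, 160], "roll": 0.44, "gripper": 0}, {"xyz": [0, 100, 160], "roll": 0.61, "gripper": 0}, {"xyz": [-4, 140, 160], "roll": 0.78, "gripper": 0}, {"xyz": [-5, 180, 160], "roll": 0.95, "gripper": 0}, {"xyz": [-6, 220, 160], "roll": 1.12, "gripper": 0}, {"xyz": [-7, 260, 150], "roll": 1.29, "gripper": 0}, {"xyz": [-9, 300, 140], "roll": 1.46, "gripper": 0}, {"xyz": [-9, 308, 130], "roll": 1.63, "gripper": 0}, {"xyz": [-9, 308, 120], "roll": 1.668, "gripper": 0}, {"xyz": [-9, 308, 120], "roll": 1.668, "gripper": 0}, {"xyz": [-9, 308, 120], "roll": 1.668, "gripper": 0}]}}

```text
t: 30.4
ee_pos: [0.618, 0.0131, 0.1258]
eef_rot: [[-0.207, 0.001, 0.978], [-0.978, -0.0, -0.207], [-0.0, -1.0, 0.001]]
ft_force: [-0.7, 0.3, -1.3]
gripper_width: 0.21
```

Run:
```python
from h import *
snap('wrist','w19')
```

```text
30.4 [0.618  0.0131 0.1258] [-0.7  0.3 -1.3] 0.21 jawyaw -11.93 q [-5. 31. 94.  0. 55.  7.]
```

View pics/w19.png

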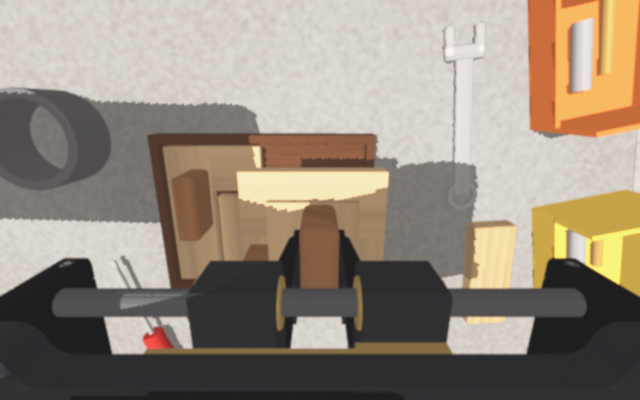

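```bash
cat > fc.py <<'E'
from h import *
import sys
n=sys.argv[1]; off=float(sys.argv[2])
d=np.radians
s=telemetry.observe(); p=s['ee_pos']; z0=p[2]+off
BP=[path([(51,-5),(51,-43),(-43,-43),(-43,15)],14)]
h=fit('cornheld',n,BP,(p[0],p[1],d(168.1)),z0=z0,blurs=(2,1))
TP=[path([(-109,-40),(-109,84),(109,84),(109,70)],22),path([(-20,76),(101,76),(101,73)],22)]
t=fit('tray',n,TP,(.5592,-.0042,d(-11.8)),blurs=(2,1))
overlay(n,[([poly3(COR,14)],h,z0),(MOD['tray'],t,0)],'ov_'+n+'.png',(130,60,430,290),2.6)
a,b=intray(t,h); print(a,b,'off TCP',h[:2]-p[:2])
for T in (t,np.array([.5592,-.0042,d(-11.8)])):
    g=np.array([54,29]); e=g-intray(T,h)[0][:2]; c,si=np.cos(T[2]),np.sin(T[2]); print('shift mm',c*e[0]-si*e[1],si*e[0]+c*e[1])
E
python3 fc.py w19 -.005
```

```text
cornheld w19 x 0.6187 y 0.0121 yaw 168.17 deg score 19.28
tray w19 x 0.5595 y -0.0031 yaw -11.88 deg score 15.91
[54.78887194 27.04801464  0.        ] 180.05703932874815 off TCP [ 0.00063372 -0.00093591]
shift mm -0.36999831039973524 2.0725990979876734
shift mm -0.7198066348203843 1.0538447306627494
```

View pics/ov_w19.png

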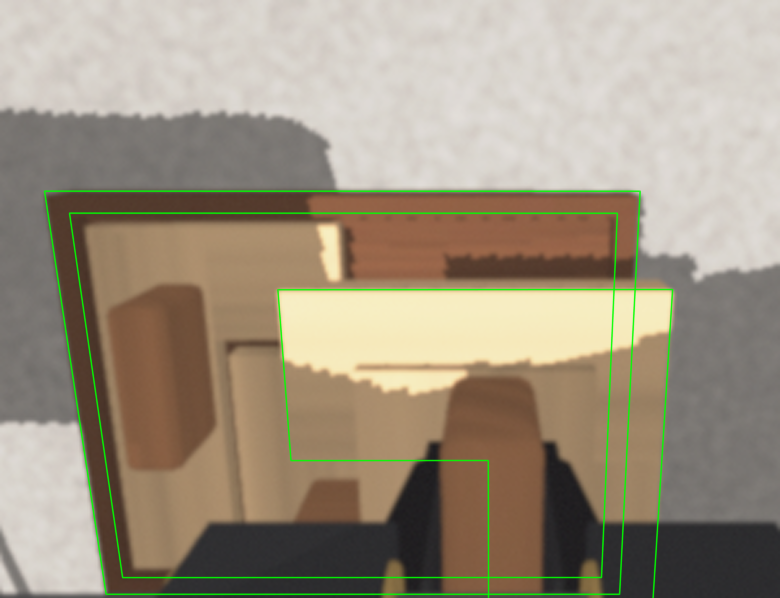

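Emit:
{"method": "arm_command", "body": {"motion": [{"xyz": [-0.5, 1.2, -40], "roll": 0, "gripper": 0}, {"xyz": [-0.5, 1.2, -75], "roll": 0, "gripper": 0}, {"xyz": [-0.5, 1.2, -89], "roll": 0, "gripper": 0}, {"xyz": [-0.5, 1.2, -89], "roll": 0, "gripper": 0}, {"xyz": [-0.5, 1.2, -89], "roll": 0, "gripper": 0}]}}

```text
t: 31.08
ee_pos: [0.6181, 0.0143, 0.0372]
eef_rot: [[-0.206, 0.002, 0.979], [-0.979, -0.0, -0.206], [-0.0, -1.0, 0.002]]
ft_force: [0.7, 0.2, -1.2]
gripper_width: 0.211
```

```bash
python3 - <<'E'
from h import *
snap('wrist','w20')
E
python3 fc.py w20 -.005
```

```text
31.07 [0.6181 0.0143 0.0372] [ 0.7  0.2 -1.2] 0.211 jawyaw -11.87 q [-5. 37. 98. -0. 44.  7.]
cornheld w20 x 0.6188 y 0.0135 yaw 168.00 deg score 17.35
tray w20 x 0.5597 y -0.0022 yaw -11.83 deg score 15.03
[54.67936421 27.45646264  0.        ] 179.82686238589503 off TCP [ 0.00073697 -0.00084092]
shift mm -0.3485356959746141 1.6500200560284273
shift mm -0.8374473930143669 -0.3247922599322327
```

View pics/ov_w20.png

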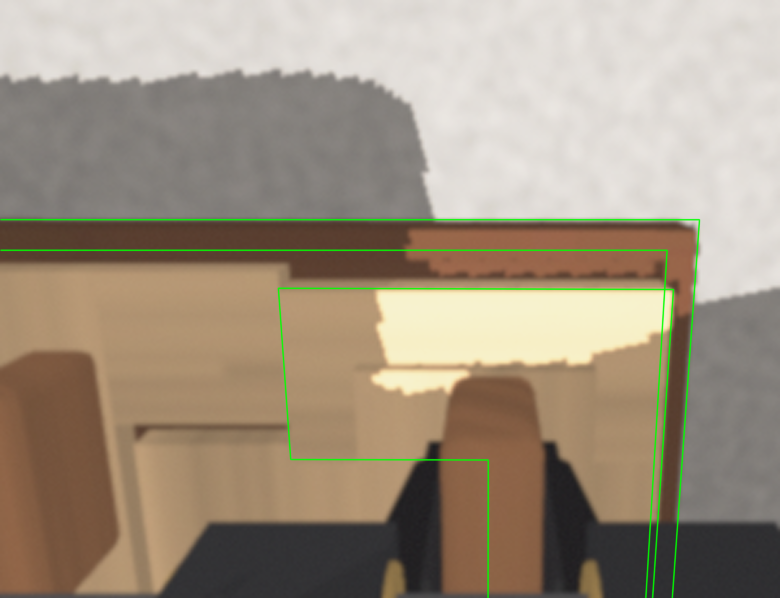

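Emit:
{"method": "arm_command", "body": {"motion": [{"xyz": [-0.5, 0.8, -4], "roll": 0, "gripper": 0}, {"xyz": [-0.5, 0.8, -10], "roll": 0, "gripper": 0}, {"xyz": [-0.5, 0.8, -16], "roll": 0, "gripper": 0}, {"xyz": [-0.5, 0.8, -21], "roll": 0, "gripper": 0}, {"xyz": [-0.5, 0.8, -24], "roll": 0, "gripper": 0}, {"xyz": [-0.5, 0.8, -24], "roll": 0, "gripper": 0}]}}

```text
t: 31.88
ee_pos: [0.6166, 0.0152, 0.013]
eef_rot: [[-0.205, 0.0, 0.979], [-0.979, -0.0, -0.205], [0.0, -1.0, 0.0]]
ft_force: [-6.3, 0.0, 14.4]
gripper_width: 0.207
```

Emit:
{"method": "arm_command", "body": {"motion": [{"xyz": [0, 0, 0], "roll": 0, "gripper": 40}, {"xyz": [0, 0, 0], "roll": 0, "gripper": 40}, {"xyz": [0, 0, 0], "roll": 0, "gripper": 40}, {"xyz": [0, 0, 20], "roll": 0, "gripper": 40}, {"xyz": [0, 0, 60], "roll": 0, "gripper": 40}, {"xyz": [0, 0, 110], "roll": 0, "gripper": 40}, {"xyz": [-50, -30, 170], "roll": 0, "gripper": 40}, {"xyz": [-85, -50, 220], "roll": 0, "gripper": 40}, {"xyz": [-85, -50, 230], "roll": 0, "gripper": 40}, {"xyz": [-85, -50, 230], "roll": 0, "gripper": 40}, {"xyz": [-85, -50, 230], "roll": 0, "gripper": 40}]}}

```text
t: 33.25
ee_pos: [0.5318, -0.0346, 0.2409]
eef_rot: [[-0.206, -0.001, 0.979], [-0.979, 0.0, -0.206], [-0.0, -1.0, -0.001]]
ft_force: [-1.6, -1.2, -0.2]
gripper_width: 0.401
```

Run:
```python
from h import *
snap('wrist','w21'); snap('scene','s21')
d=np.radians
t=fit('tray','w21',MOD['tray'],(.5592,-.0042,d(-11.8)),blurs=(2,1))
h=fit('hook','w21',MOD['hook'],(.5005,.0300,d(78.1)),z0=.008,blurs=(1.5,1,))
b=fit('block','w21',MOD['block'],(.5625,-.0447,d(-11.8)),z0=.008,blurs=(1.5,1,))
k=fit('corner','w21',[path([(51,1),(51,-43),(-43,-43),(-43,51),(1,51)],14),MOD['corner'][1]],(.617,.014,d(168.2)),z0=.008,blurs=(1.5,1))
overlay('w21',[(MOD['hook'],h,.008),(MOD['block'],b,.008),(MOD['corner'],k,.008),(MOD['tray'],t,0)],'ov21.png',(200,60,460,230),3)
c,im=load('w21'); save(cv2.resize(im[60:230,200:460],None,fx=3,fy=3,interpolation=cv2.INTER_CUBIC),'w21z.png')
print(intray(t,h),intray(t,b),intray(t,k))
```

```text
33.25 [ 0.5318 -0.0346  0.2409] [-1.6 -1.2 -0.2] 0.401 jawyaw -11.86 q [-11.  17.  98.   0.  65.   1.]
33.3 [ 0.5318 -0.0345  0.2406] [0.7 0.3 0.5] 0.4 jawyaw -11.85 q [-11.  17.  98.   0.  65.   1.]
tray w21 x 0.5594 y -0.0057 yaw -11.77 deg score 14.94
hook w21 x 0.5009 y 0.0297 yaw 78.24 deg score 21.32
block w21 x 0.5625 y -0.0440 yaw -11.76 deg score 17.27
corner w21 x 0.6177 y 0.0144 yaw 168.60 deg score 23.77
(array([-64.43271257,  22.71947511,   0.        ]), np.float64(90.01533194861669)) (array([ 10.79769846, -36.79989447,   0.        ]), np.float64(0.01678980289146405)) (array([52.98517112, 31.56296479,  0.        ]), np.float64(180.37278213635918))
```

View pics/ov21.png

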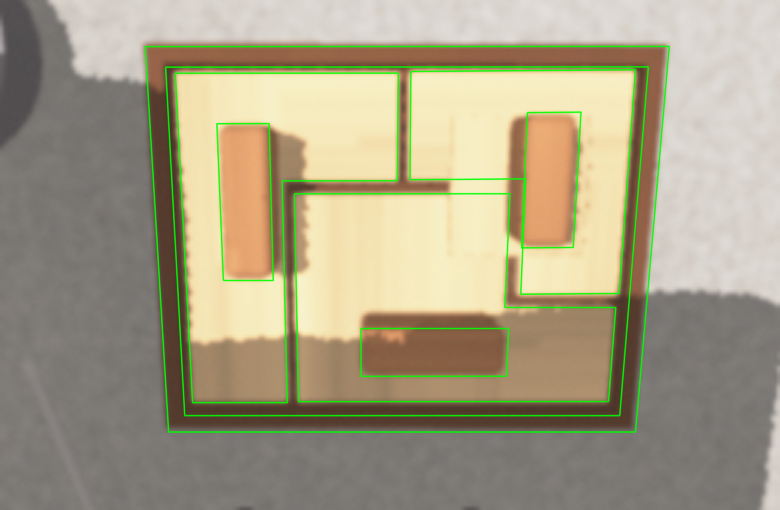

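View pics/w21z.png

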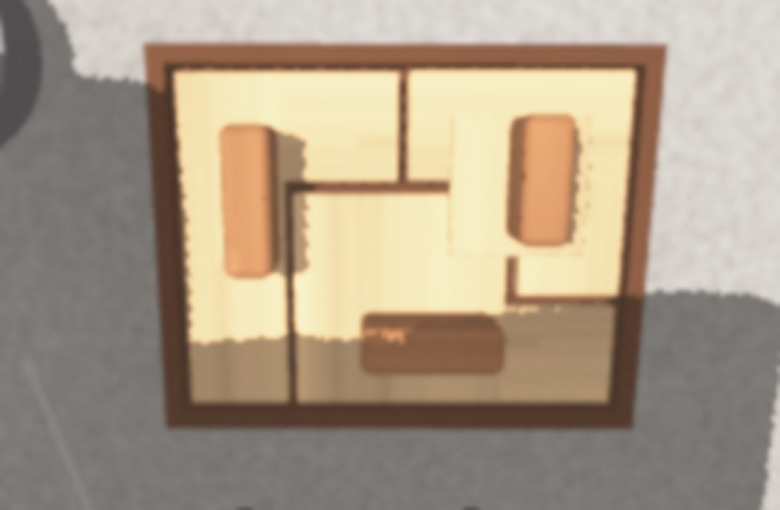

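View pics/s21.png

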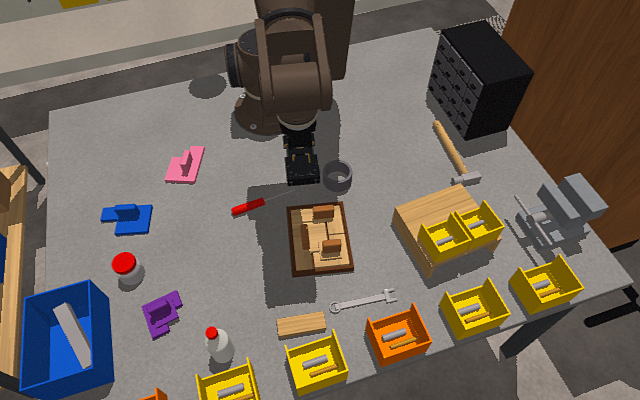

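Run:
```python
from h import *
d=np.radians
snap('side','d21'); c,im=load('d21'); save(cv2.resize(im[160:250,250:370],None,fx=6,fy=6,interpolation=cv2.INTER_CUBIC),'d21z.png')
def sc(img,P,pose):
    for z in (.002,.005,.008,.011,.014,.018): print(z,end=' '); fit('',img,P,pose,z0=z,blurs=(1,))
C=[path([(51,1),(51,-43),(-43,-43),(-43,51),(1,51)],14),MOD['corner'][1]]
sc('w21',C,(.6177,.0144,d(168.4)))
sc('w21',MOD['hook'],(.5009,.0297,d(78.24)))
sc('w21',MOD['block'],(.5625,-.0440,d(-11.76)))
```

```text
33.35 [ 0.5318 -0.0345  0.2404] [ 0.5  0.6 -1.2] 0.399 jawyaw -11.84 q [-11.  17.  98.   0.  65.   1.]
0.002  w21 x 0.6185 y 0.0137 yaw 168.83 deg score 23.69
0.005  w21 x 0.6182 y 0.0141 yaw 168.69 deg score 23.78
0.008  w21 x 0.6177 y 0.0144 yaw 168.59 deg score 23.77
0.011  w21 x 0.6171 y 0.0144 yaw 168.43 deg score 23.69
0.014  w21 x 0.6165 y 0.0144 yaw 168.20 deg score 23.59
0.018  w21 x 0.6157 y 0.0145 yaw 168.48 deg score 23.35
0.002  w21 x 0.5002 y 0.0293 yaw 78.31 deg score 21.33
0.005  w21 x 0.5006 y 0.0295 yaw 78.21 deg score 21.40
0.008  w21 x 0.5010 y 0.0296 yaw 78.22 deg score 21.32
0.011  w21 x 0.5014 y 0.0300 yaw 78.17 deg score 21.17
0.014  w21 x 0.5018 y 0.0304 yaw 78.21 deg score 20.81
0.018  w21 x 0.5020 y 0.0308 yaw 78.40 deg score 20.04
0.002  w21 x 0.5623 y -0.0451 yaw -11.75 deg score 16.86
0.005  w21 x 0.5624 y -0.0445 yaw -11.71 deg score 17.21
0.008  w21 x 0.5625 y -0.0440 yaw -11.76 deg score 17.27
0.011  w21 x 0.5621 y -0.0432 yaw -11.84 deg score 17.06
0.014  w21 x 0.5621 y -0.0427 yaw -11.86 deg score 16.66
0.018  w21 x 0.5622 y -0.0420 yaw -11.74 deg score 15.45
```

View pics/d21z.png

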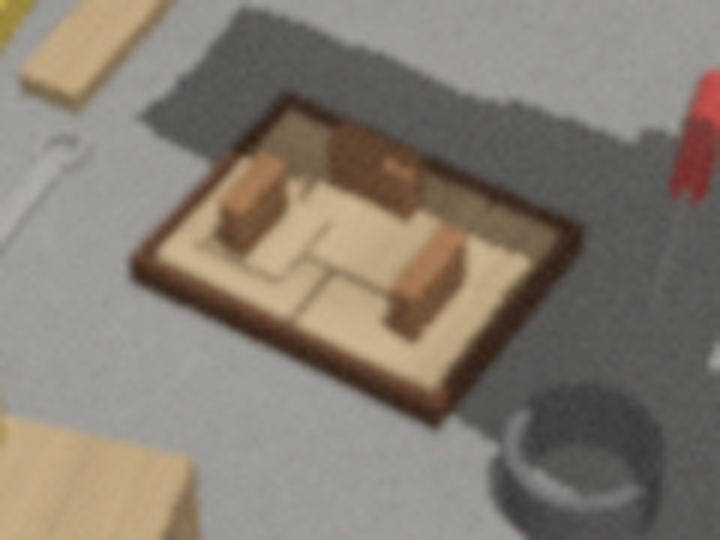

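```bash
python3 -c "
from cell import job
print(job.sign_off())"
```

```text
the job is handed in; nothing more can be done
None
```

All three plywood templates are in the tray and the job was handed in at about 33 s of the 72 s allowed; no verdict was reported.

**What I did:**
- I drew the hook template out by its tail about 130 mm, which put its grip about 96 mm in front of the riser edge. I laid it on the bench and let go, then took it again by its grip and placed it.
- I placed the block template next and the corner template last, so its flap laps over the block.

**Last checks:**
- **Height:** The wrist picture fits all three plates best at about floor height (5 to 8 mm). That fit separates heights only weakly, most of all for the corner template. The arm stopped at the expected floor height with about 14 N upward for the block and corner; the hook was lowered to the same height, but I took no force reading there.
- **Position:** Gaps show all round. Grip positions are within about 3 mm of plan and yaws within about 0.4°.
- **Bystanders:** The scene picture shows them looking where they were. I did not measure their shifts. The gripper is clear of everything, about 0.24 m up.

**What failed or disagreed:**
- The first grasp at the tail closed on air above the plate. The real fingertips end about 26 mm above the reported TCP, so I probed down until the fingers touched the bench (about 17 N) and used that offset afterwards.
- The tray-pose fits differ by 1 to 3 mm between views, so I averaged them. One fit, with the tray partly hidden, was about 8 mm off and I ignored it.

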